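# Erect the fold-up egg tray

## Robot

A 6-joint arm with a two-finger parallel gripper is mounted at the origin on the work surface. World frame = base frame: x ahead of the robot, y to its left, z up, the work surface at z = 0. Lengths are in m, angles in rad, forces in N, time in s.
With the tool pointing down it reaches from about 0.35 to 0.775 m from the base axis. Payload 7.3 kg.
Tool frame: the origin (TCP) lies at the very end of the fingers, on their centre line; the grasp point (between the pads) lies 19 mm behind it (robot.hold_point_z is the distance from the TCP to the grasp point, in m); z points along the fingers, y is the direction in which the jaws open and shut (so a half turn about z gives the same grasp; the last joint's range is limited). The gripper opens to 92 mm and grips with 3 to 60 N. Pads are 19 mm wide; open, the fingers measure 130 mm over their backs; the gripper's body (75 mm by 190 mm) begins 47 mm behind the grasp point.
Start: joints at [-1.316, 0.342, 1.524, -0, 1.275, -0.146], TCP at [0.205, -0.483, 0.227] pointing down, gripper open.
Joint ranges: [-2.53, 2.53], [-0.77, 2.02], [0.04, 2.7], [-1, 4.14], [0.28, 2.66], [-3.11, 3.11]. Speed limits (rad/s): [2.57, 2.57, 3.14, 3.14, 3.14, 3.14].

## Interface

Orientations are given as [roll, pitch, yaw] about the fixed x, y, z axes, in that order (R = Rz(yaw) Ry(pitch) Rx(roll)).
In Python, from cell import monitor, viewer, robot gives the robot as it stands.
- The arm moves only by the tool move_arm, never from a script. Its argument "deltas" is a list of rows, each an object of numbers: "x", "y", "z": the shift along the tool's x, y, z in m; "wx", "wy", "wz": the turn, a rotation vector about the tool's x, y, z in degrees; "hand": the opening, from 0 (shut) to 1 (fully open). In form: [{"x": .., "y": .., "z": .., "wx": .., "wy": .., "wz": .., "hand": ..}, ...]. A call has 1 to 8 rows; each row is the pose to reach, as a shift and turn from the pose commanded when the call began, along the tool's axes at that moment; what a row does not reach only later rows make up. A row lasts 1/8 s, in which the tool goes at most 62.5 mm and 10.7 degrees, less where a joint would pass 70% of its speed; a pose out of reach is approached as far as the arm can. A call with a gripper value outside its range is refused whole. The fingers move at their own pace and stop on an object; "grip_force" is the grip in N (left out, the last holds). Time passes only in rows, so rows that repeat a pose let the fingers close. It gives the time, the measured TCP pose, the force and the opening at its end, in the units of the state.
- monitor.observe(): the state, without advancing time (a new reading comes with each control period).
- viewer.read_camera(name): name is "side" or "top"; returns the picture (400x640x3 uint8, red, green, blue); there is no depth.
- viewer.camera_params(name): a dict with "camera_matrix" (3x3 intrinsics, pixels), "R" (3x3) and "t" (3): a world point X has camera coordinates R X + t. Camera axes: x right, y down, z forward; pixel columns grow to the right and rows downward; lengths in m; the calibration is good to about 2 mm. A picture is of the moment at which its call begins. camera_params takes no time and is no camera call.
- robot.hand_in(): hands the job in, once; it reports no verdict.
The state is a dict: "time": time; "qpos": joint angles; "qvel": joint speeds; "joint_efforts": joint torques, N m; "tool_pos": TCP position; "tool_rot": TCP orientation; "contact_force": force on the tool from outside, world axes, zero at the start; "torque": the same for the moment, N m; "opening": finger opening in m.
Only numpy, scipy, OpenCV 4.12 (cv2) and the standard library are available. Lean on these libraries where they do the work, as an engineer would, in place of code of your own. Each camera call takes 0.05 s, during which the arm holds its last target. There are 200 camera calls.

## Task

Set up the fold-up egg tray for the next batch: raise its three flat flaps (front, left and right) until each stands fully upright against its stop, so that with the back wall they make an open box. Work gently and do not shove the tray out of its place: it should stay within about 2 cm of where it is now. Leave the tray standing flat on the table and leave everything else on the table where it is.

Things in the scene. Friction and masses are not known exactly. Their poses are not given: they have to be found in the camera images.
- tray: Loose fold-up egg tray (about 0.85 kg): a grey deck 110 mm (x) by 170 mm (y) and 40 mm high with six egg cups marked on top, a fixed white back wall (5 mm thick, 65 mm above the deck) along its +x edge, hinged white flaps on the other three edges. Origin: centre of the deck's underside; z up, x points to the back wall.
- flap_front (a joint): Angle of the front flap, on the tray's -x side, 166 mm wide, 65 mm from hinge to free edge, 5 mm thick, hinged along the deck's top edge on its -x face, 40 mm above the table. 0 = lying out flat, upper face level with the deck, underside 35 mm above the table; grows as it is raised; 1.571 = upright, against its stop. The stiff hinge keeps the angle it is left at.
- flap_front_edge (a point): Middle of the free edge of the front flap (half way through its 5 mm thickness), marked by an orange stripe along the edge; its x axis points from the edge to the hinge, y along the hinge, z out of the face that becomes the inside.
- flap_left (a joint): Angle of the left flap, on the tray's +y side, 106 mm wide, 65 mm from hinge to free edge, 5 mm thick, hinged along the deck's top edge on its +y face, 40 mm above the table. 0 = lying out flat, upper face level with the deck, underside 35 mm above the table; grows as it is raised; 1.571 = upright, against its stop. The stiff hinge keeps the angle it is left at.
- flap_left_edge (a point): Middle of the free edge of the left flap (half way through its 5 mm thickness), marked by an orange stripe along the edge; its x axis points from the edge to the hinge, y along the hinge, z out of the face that becomes the inside.
- flap_right (a joint): Angle of the right flap, on the tray's -y side, 106 mm wide, 65 mm from hinge to free edge, 5 mm thick, hinged along the deck's top edge on its -y face, 40 mm above the table. 0 = lying out flat, upper face level with the deck, underside 35 mm above the table; grows as it is raised; 1.571 = upright, against its stop. The stiff hinge keeps the angle it is left at.
- flap_right_edge (a point): Middle of the free edge of the right flap (half way through its 5 mm thickness), marked by an orange stripe along the edge; its x axis points from the edge to the hinge, y along the hinge, z out of the face that becomes the inside.
- lamp_base: Bystander: dark cast-iron lamp base with a brass bayonet socket, 130 mm across, 103 mm high; origin under its centre.
- bulb_a: Bystander: milky glass bulb lying on its side, 110 mm long, 60 mm thick; origin on the table below its middle, x from brass cap to glass end.
- bulb_b: Bystander: the second bulb, like bulb_a.
- scale: Bystander: small brass egg balance on a dark wooden foot 110 x 70 mm, about 96 mm high, beam 150 mm along its x; origin under the foot's centre.
- bowl: Bystander: blue enamel bowl, 150 mm across, 60 mm high; origin under its centre.
- ring: Bystander: boxwood egg grading ring lying flat, 84 mm across, 14 mm high; origin under its centre.
- cup: Bystander: white cup, 76 mm across, 95 mm high; origin under its centre.

How it is judged:
At the end, for the whole second after the job is handed in: All three flaps stand at more than 1.53 rad (within about 2 degrees of upright) and are at rest; the tray stands flat (tilt under 0.05 rad), still, and within 25 mm of where it began (value of joint each of flap_front, flap_left, flap_right above 1.53 rad and distance of tray from where it was at the start of the episode below 0.025 m and angle between tray's own z axis and vertical below 0.05 rad and linear speed of tray below 0.01 m/s and velocity of joint flap_front between -0.05 and 0.05 rad/s and velocity of joint flap_left between -0.05 and 0.05 rad/s and velocity of joint flap_right between -0.05 and 0.05 rad/s); the robot touches nothing.
It fails at once if a bystander was moved by more than 20 mm (distance of any of lamp_base, bulb_a, bulb_b, scale, bowl, ring, cup from where it was at the start of the episode above 0.02 m).
It fails at once if the tray was handled roughly (the robot pressed on it with over 25 N) (contact force between tray and the arm above 25 N or contact force between tray and the fingers above 25 N).
It fails at once if the tray was tipped up by more than 0.3 rad (angle between tray's own z axis and vertical above 0.3 rad).
It also fails if it takes over 67 s, if anything falls off the work surface, if the arm or the gripper's body presses on something with over 40 N, if the wrist force passes 120 N, or if a joint passes its speed limit or range.

## Working session

There is one attempt and no reset: what is moved stays moved. The work goes in short steps, Python scripts to look and compute and a tool call to move; the robot and the scene stay as the last step left them, time stands still between calls to the robot, and variables do not carry over. Pictures are saved under pics/ and viewed, about 8 in all and at most 12, crops included, and the job is handed in when it is done.

Besides the shell and the picture viewer there is one more tool, called after "Call:" in YAML: its name, and indented under it one key for each argument. move_arm: Moves the arm, as the interface text tells. Its arguments: {"type":"object","properties":{"deltas":{"type":"array","items":{"type":"object","properties":{"x":{"type":"number"},"y":{"type":"number"},"z":{"type":"number"},"wx":{"type":"number"},"wy":{"type":"number"},"wz":{"type":"number"},"hand":{"type":"number"}}}},"grip_force":{"type":"number"}},"required":["deltas"]}

```bash
mkdir -p pics; ls
python3 - <<'E'
from cell import monitor, viewer, robot
import cv2
for n in("top","side"):
    im=viewer.read_camera(n); cv2.imwrite(f"pics/{n}0.png",im[:,:,::-1])
    p=viewer.camera_params(n); print(n,p["camera_matrix"],p["R"],p["t"])
s=monitor.observe(); print(s)
E
```

```text
pics
top [[423.96136806   0.         322.0311659 ]
 [  0.         423.96136806 202.7535914 ]
 [  0.           0.           1.        ]] [[-0.01600013 -0.99986692 -0.00318409]
 [-0.99568507  0.01622418 -0.09136749]
 [ 0.09140699  0.00170846 -0.99581215]] [0.06275887 0.57879042 1.47061697]
side [[363.14294266   0.         317.39419684]
 [  0.         363.14294266 195.26688457]
 [  0.           0.           1.        ]] [[-0.83828917 -0.54476564  0.02239808]
 [-0.29945396  0.4256945  -0.85388027]
 [ 0.45562989 -0.72250577 -0.51998732]] [0.50704283 0.20222354 1.11880899]
{'time': 0.1, 'qpos': array([-1.31599992e+00,  3.42630858e-01,  1.52490911e+00,  4.26047777e-06,
        1.27539825e+00, -1.46004853e-01]), 'qvel': array([-0.00064481,  0.00081097, -0.00235162,  0.00079381,  0.00033566,
       -0.00010482]), 'joint_efforts': array([ 1.78253395e-03, -4.32003307e+01, -2.44694817e+01,  7.19519681e-02,
        5.26157802e-02, -6.99307066e-05]), 'tool_pos': array([ 0.20476043, -0.48303568,  0.2261303 ]), 'tool_rot': array([-3.14026200e+00, -1.99792142e-04,  4.00799883e-01]), 'contact_force': array([-1.14091065,  0.59250897, -0.09816795]), 'torque': array([ 0.01108953, -0.0566224 ,  0.02361895]), 'opening': 0.09149970006856249}
```

View pics/top0.png

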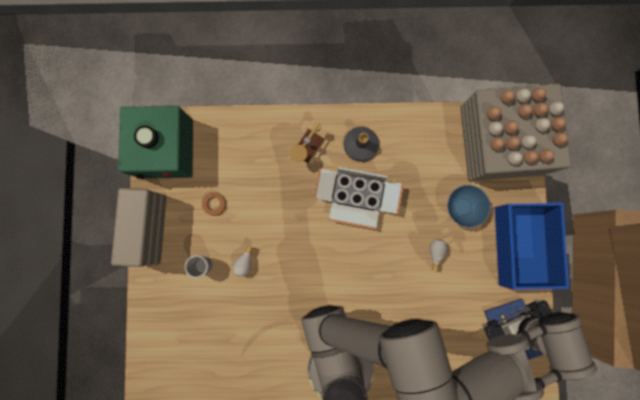

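View pics/side0.png

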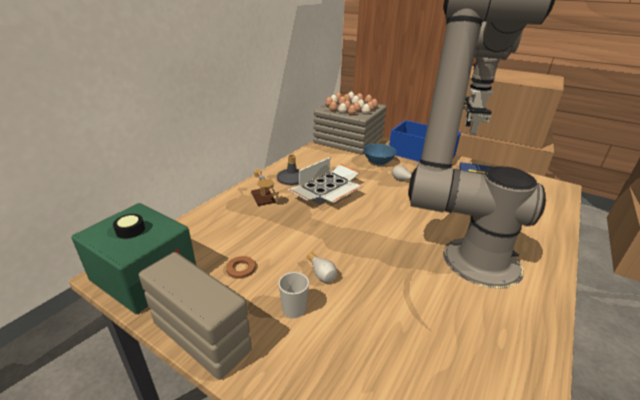

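The top view shows the tray near (359,192), rotated slightly. The lamp base is just behind its back wall at (362,143), the scale at (308,145) and the bowl at (469,207). Next I measure the tray.

```bash
cat > h.py <<'E'
import numpy as np,cv2
from cell import monitor, viewer, robot
def ray(n,u,v,z):
    p=viewer.camera_params(n);R,t=p["R"],np.array(p["t"])
    d=R.T@np.linalg.inv(p["camera_matrix"])@np.array([u,v,1.]);c=-R.T@t
    return c+d*(z-c[2])/d[2]
def pix(n,X):
    p=viewer.camera_params(n);q=p["camera_matrix"]@(p["R"]@np.array(X,float)+p["t"]);return q[:2]/q[2]
E
python3 - <<'E'
from h import *
im=cv2.imread("pics/top0.png")
c=im[150:245,300:420];cv2.imwrite("pics/c0.png",cv2.resize(c,None,fx=6,fy=6,interpolation=cv2.INTER_CUBIC))
hsv=cv2.cvtColor(im,cv2.COLOR_BGR2HSV)
w=((hsv[:,:,1]<40)&(hsv[:,:,2]>60)).astype(np.uint8)
w[:, :300]=0;w[:,420:]=0;w[:160]=0;w[240:]=0
for u,v in [(362,143),(469,207),(308,145)]: print(ray("top",u,v,0.03))
# egg cups: dark blobs
d=((hsv[:,:,2]<60)).astype(np.uint8);d[:165]=0;d[215:]=0;d[:,:325]=0;d[:,395:]=0
n,l,s,ce=cv2.connectedComponentsWithStats(d)
for i in range(1,n):
    if s[i,4]>15: print(s[i],ce[i],ray("top",*ce[i],0.04))
E
```

```text
[ 0.79119086 -0.09263679  0.03      ]
[ 0.55600378 -0.46308048  0.03      ]
[0.78715896 0.1001509  0.03      ]
[341 178   7   7  40] [344.075 180.8  ] [ 0.6547353  -0.02535074  0.04      ]
[356 181   7   6  36] [359.16666667 183.5       ] [ 0.64429321 -0.07815936  0.04      ]
[371 183   8   7  39] [374.41025641 186.17948718] [ 0.63392954 -0.1314291   0.04      ]
[338 192   8   8  40] [341.425 195.275] [ 0.60370898 -0.01500335  0.04      ]
[354 195   7   7  38] [356.68421053 198.18421053] [ 0.59258911 -0.06822401  0.04      ]
[369 198   7   7  41] [371.75609756 201.        ] [ 0.58182483 -0.12071893  0.04      ]
```

View pics/c0.png

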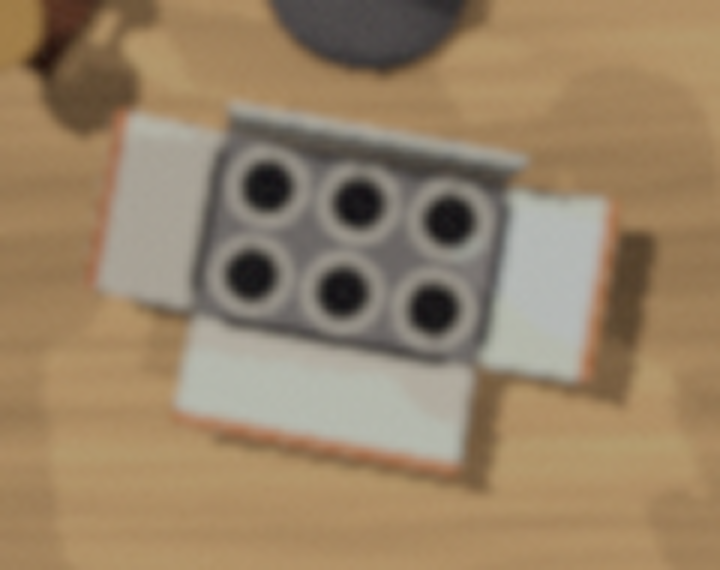

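The crop shows all three flaps flat with orange free edges, and the deck centre at about (0.618,-0.073) with yaw -0.194. I'll tilt the fingers 45° toward the tray's +x so they can slide under each flap.

```bash
cat >> h.py <<'E'
from scipy.spatial.transform import Rotation as Ro
C=np.array([.6185,-.0731,0]);Y=-.194
T=Ro.from_euler('z',Y)
def world(p): return C+T.apply(p)
def tray(p): return T.inv().apply(np.array(p)-C)
def state():
    s=monitor.observe();R=Ro.from_euler('xyz',s["tool_rot"])
    print("t",round(s["time"],2),"tray tip",tray(s["tool_pos"]).round(4),"F tray",T.inv().apply(s["contact_force"]).round(1),"q",s["qpos"].round(2))
    return s,R
def go(*wps):
    """wps: (x,y,z in tray frame, tilt deg, extra yaw deg)"""
    s,R=state()
    for w in wps:
        G=T*Ro.from_euler('z',w[4],degrees=True)*Ro.from_euler('x',180,degrees=True)*Ro.from_euler('y',w[3],degrees=True)
        d=R.inv().apply(world(w[:3])-s["tool_pos"]);r=(R.inv()*G).as_rotvec(degrees=True)
        print(w,"xyz",d.round(4),"w",r.round(1))
E
python3 - <<'E'
from h import *
print(dir(robot),dir(monitor))
go((-.17,0,.2,0,0),(-.17,0,.2,45,0),(-.16,0,.03,45,0))
E
```

```text
['IKError', '__class__', '__delattr__', '__dict__', '__dir__', '__doc__', '__eq__', '__format__', '__ge__', '__getattribute__', '__getstate__', '__gt__', '__hash__', '__init__', '__init_subclass__', '__le__', '__lt__', '__module__', '__ne__', '__new__', '__reduce__', '__reduce_ex__', '__repr__', '__setattr__', '__sizeof__', '__str__', '__subclasshook__', '__weakref__', 'hand_in', 'hold_point_z'] ['__class__', '__delattr__', '__dict__', '__dir__', '__doc__', '__eq__', '__format__', '__ge__', '__getattribute__', '__getstate__', '__gt__', '__hash__', '__init__', '__init_subclass__', '__le__', '__lt__', '__module__', '__ne__', '__new__', '__reduce__', '__reduce_ex__', '__repr__', '__setattr__', '__sizeof__', '__str__', '__subclasshook__', '__weakref__', 'observe']
t 0.1 tray tip [-0.3269 -0.482   0.2261] F tray [-1.2  0.4 -0.1] q [-1.32  0.34  1.52  0.    1.28 -0.15]
(-0.17, 0, 0.2, 0, 0) xyz [ 0.4001 -0.3112  0.0266] w [-0.1  0.  34.1]
(-0.17, 0, 0.2, 45, 0) xyz [ 0.4001 -0.3112  0.0266] w [-13.4  43.6  32.3]
(-0.16, 0, 0.03, 45, 0) xyz [ 0.4083 -0.3054  0.1966] w [-13.4  43.6  32.3]
```

Call:
move_arm:
  deltas:
    - {"x": 0.4,"y": -0.311,"z": 0.02,"wx": 0,"wy": 0,"wz": 34,"hand": 0}
    - {"x": 0.4,"y": -0.311,"z": 0.02,"wx": 0,"wy": 0,"wz": 34,"hand": 0}
    - {"x": 0.4,"y": -0.311,"z": 0.02,"wx": 0,"wy": 0,"wz": 34,"hand": 0}
    - {"x": 0.4,"y": -0.311,"z": 0.02,"wx": -13.4,"wy": 43.6,"wz": 32.3,"hand": 0}
    - {"x": 0.4,"y": -0.311,"z": 0.02,"wx": -13.4,"wy": 43.6,"wz": 32.3,"hand": 0}
    - {"x": 0.4,"y": -0.311,"z": 0.02,"wx": -13.4,"wy": 43.6,"wz": 32.3,"hand": 0}
    - {"x": 0.4,"y": -0.311,"z": 0.02,"wx": -13.4,"wy": 43.6,"wz": 32.3,"hand": 0}
    - {"x": 0.4,"y": -0.311,"z": 0.02,"wx": -13.4,"wy": 43.6,"wz": 32.3,"hand": 0}

```text
time: 1.1
tool_pos: [0.4292, -0.0933, 0.2152]
tool_rot: [-3.13, -0.772, -0.185]
contact_force: [1.2, 0.2, 0.6]
opening: 0.0162
```

Run:
```python
from h import *
s,R=state(); print(R.as_matrix()[:,2],s["opening"])
go((-.16,0,.1,45,0),(-.16,0,.1,30,0),(-.16,0,.016,45,0))
```

```text
t 1.1 tray tip [-0.1819 -0.0563  0.2152] F tray [1.1 0.5 0.6] q [-0.62 -0.11  2.39  1.16  0.34  0.11]
[ 0.68738406 -0.1173523  -0.71675071] 0.01622691908078031
t 1.1 tray tip [-0.1819 -0.0563  0.2152] F tray [1.1 0.5 0.6] q [-0.62 -0.11  2.39  1.16  0.34  0.11]
(-0.16, 0, 0.1, 45, 0) xyz [-0.0642 -0.055   0.0988] w [-1.   0.8  0.4]
(-0.16, 0, 0.1, 30, 0) xyz [-0.0642 -0.055   0.0988] w [ -0.9 -14.2   0.5]
(-0.16, 0, 0.016, 45, 0) xyz [-0.1228 -0.0543  0.159 ] w [-1.   0.8  0.4]
```

```bash
cat >> h.py <<'E'
from scipy.optimize import fsolve, least_squares
obs=[((.2048,-.4830,.2261),(-3.14026,-.0002,.4008),(-1.316,.3426,1.5249)),]
def res(p,data):
    h,a,b,L,o=p;r=[]
    for pos,rot,q in data:
        w=np.array(pos)-L*Ro.from_euler('xyz',rot).apply([0,0,1])
        wr=np.hypot(w[0],w[1]);s=q[1]+q[2]
        r+=[o+a*np.sin(q[1])+b*np.sin(s)-wr,h+a*np.cos(q[1])+b*np.cos(s)-w[2],.3*(np.arctan2(w[1],w[0])-q[0])]
    return np.array(r)
def ik(p,tr,tilt,yaw,P):
    h,a,b,L,o=P;z=(T*Ro.from_euler('z',yaw,degrees=True)*Ro.from_euler('x',180,degrees=True)*Ro.from_euler('y',tilt,degrees=True)).apply([0,0,1])
    w=world(tr)-L*z;q1=np.arctan2(w[1],w[0]);r=np.hypot(*w[:2])-o;zz=w[2]-h;D=np.hypot(r,zz)
    el=np.pi-np.arccos((a*a+b*b-D*D)/(2*a*b));q2=np.arctan2(r,zz)-np.arctan2(b*np.sin(el),a+b*np.cos(el))
    s=q2+el;f=np.array([np.sin(s)*np.cos(q1),np.sin(s)*np.sin(q1),np.cos(s)])
    n=np.array([np.cos(s)*np.cos(q1),np.cos(s)*np.sin(q1),-np.sin(s)]);l=np.array([-np.sin(q1),np.cos(q1),0])
    return dict(q=np.round([q1,q2,el,np.arctan2(z@l,z@n),np.arccos(z@f)],2))
E
python3 - <<'E'
from h import *
s,_=state()
data=obs+[(s["tool_pos"],s["tool_rot"],s["qpos"])]
r=least_squares(res,[.4,.45,.45,.25,0],args=(data,));P=r.x
print(P.round(4),r.fun.round(4),s["qpos"].round(3)); 
np.save("P.npy",P)
print("now",ik(None,tray(s["tool_pos"]),44.2,0.5,P))
for tr in [(-.14,0,.015),(-.115,0,.015),(-.06,0,.09),(-.05,-.14,.015),(-.05,-.105,.09),(-.05,.14,.015),(-.05,.105,.09)]:
  for ti,ya in [(45,0),(30,0),(20,0),(0,0),(45,30),(45,50),(45,-30)]:
    q=ik(None,tr,ti,ya,P)["q"]; print(tr,ti,ya,q,"OK" if q[4]>.3 and -.98<q[3]<4.1 else "")
E
```

```text
t 1.1 tray tip [-0.1819 -0.0563  0.2152] F tray [1.1 0.5 0.6] q [-0.62 -0.11  2.39  1.16  0.34  0.11]
[ 0.1999  0.819   0.5975  0.5705 -0.3211] [ 0.     -0.      0.0438 -0.      0.     -0.    ] [-0.618 -0.105  2.388  1.159  0.337  0.113]
now {'q': array([-0.48, -0.11,  2.39,  1.08,  0.23])}
(-0.14, 0, 0.015) 45 0 [ 0.36  0.28  2.55 -2.34  0.54] 
(-0.14, 0, 0.015) 30 0 [ 0.04  0.22  2.31 -0.88  0.15] 
(-0.14, 0, 0.015) 20 0 [-0.03  0.26  2.14 -0.14  0.4 ] OK
(-0.14, 0, 0.015) 0 0 [-0.1   0.42  1.81 -0.    0.92] OK
(-0.14, 0, 0.015) 45 30 [-1.06  0.36  2.38  1.34  0.8 ] OK
(-0.14, 0, 0.015) 45 50 [-1.06  0.46  2.15  0.99  0.99] OK
(-0.14, 0, 0.015) 45 -30 [ 0.89  0.41  2.25 -1.11  0.91] 
(-0.115, 0, 0.015) 45 0 [ 0.24  0.3   2.51 -2.47  0.5 ] 
(-0.115, 0, 0.015) 30 0 [ 0.02  0.24  2.27 -0.77  0.15] 
(-0.115, 0, 0.015) 20 0 [-0.04  0.28  2.11 -0.13  0.41] OK
(-0.115, 0, 0.015) 0 0 [-0.1   0.44  1.77 -0.    0.93] OK
(-0.115, 0, 0.015) 45 30 [-0.97  0.37  2.35  1.4   0.76] OK
(-0.115, 0, 0.015) 45 50 [-1.01  0.47  2.13  1.02  0.97] OK
(-0.115, 0, 0.015) 45 -30 [ 0.82  0.42  2.23 -1.16  0.
[... 1417 characters left out ...]
27  0.38  1.94 -0.31  0.52] OK
(-0.05, 0.14, 0.015) 0 0 [ 0.12  0.53  1.6  -0.    1.01] OK
(-0.05, 0.14, 0.015) 45 30 [-0.26  0.37  2.35  2.13  0.48] OK
(-0.05, 0.14, 0.015) 45 50 [-0.57  0.45  2.17  1.34  0.76] OK
(-0.05, 0.14, 0.015) 45 -30 [ 0.86  0.54  1.98 -1.04  0.96] 
(-0.05, 0.105, 0.09) 45 0 [ 0.54  0.27  2.29 -1.66  0.5 ] 
(-0.05, 0.105, 0.09) 30 0 [ 0.3   0.26  2.06 -0.62  0.42] OK
(-0.05, 0.105, 0.09) 20 0 [ 0.19  0.31  1.9  -0.22  0.62] OK
(-0.05, 0.105, 0.09) 0 0 [ 0.07  0.48  1.55 -0.    1.11] OK
(-0.05, 0.105, 0.09) 45 30 [-0.41  0.27  2.29  1.65  0.5 ] OK
(-0.05, 0.105, 0.09) 45 50 [-0.66  0.37  2.1   1.15  0.86] OK
(-0.05, 0.105, 0.09) 45 -30 [ 0.82  0.43  1.99 -1.01  0.99]
```

```bash
cat >> h.py <<'E'
def res(p,data):
    h,a,b,L,o,d=p;r=[]
    for pos,rot,q in data:
        w=np.array(pos)-L*Ro.from_euler('xyz',rot).apply([0,0,1])
        c,s_=np.cos(q[0]),np.sin(q[0]);s=q[1]+q[2]
        r+=[o+a*np.sin(q[1])+b*np.sin(s)-(c*w[0]+s_*w[1]),h+a*np.cos(q[1])+b*np.cos(s)-w[2],-s_*w[0]+c*w[1]-d]
    return np.array(r)
def ik(tr,tilt,yaw,P):
    h,a,b,L,o,d=P;z=(T*Ro.from_euler('z',yaw,degrees=True)*Ro.from_euler('x',180,degrees=True)*Ro.from_euler('y',tilt,degrees=True)).apply([0,0,1])
    w=world(tr)-L*z;rr=np.hypot(*w[:2]);q1=np.arctan2(w[1],w[0])-np.arcsin(d/rr);r=np.sqrt(rr**2-d*d)-o;zz=w[2]-h;D=np.hypot(r,zz)
    el=np.pi-np.arccos((a*a+b*b-D*D)/(2*a*b));q2=np.arctan2(r,zz)-np.arctan2(b*np.sin(el),a+b*np.cos(el))
    s=q2+el;f=np.array([np.sin(s)*np.cos(q1),np.sin(s)*np.sin(q1),np.cos(s)])
    n=np.array([np.cos(s)*np.cos(q1),np.cos(s)*np.sin(q1),-np.sin(s)]);l=np.array([-np.sin(q1),np.cos(q1),0])
    return np.round([q1,q2,el,np.arctan2(z@l,z@n),np.arccos(z@f)],2)
E
python3 - <<'E'
from h import *
s,_=state()
data=obs+[(s["tool_pos"],s["tool_rot"],s["qpos"])]
f=lambda p:np.append(res(p,data),.001*(p[4]))
r=least_squares(f,[.4,.45,.45,.3,0,.07]);P=r.x
print(P.round(4),r.fun.round(4)); np.save("P.npy",P)
print("now",ik(tray(s["tool_pos"]),44.2,0.5,P))
for tr in [(-.14,0,.015),(-.115,0,.015),(-.06,0,.09),(-.05,-.14,.015),(-.05,-.105,.09),(-.05,.14,.015),(-.05,.105,.09)]:
  for ti,ya in [(45,0),(30,0),(20,0),(45,30),(30,30),(45,-30),(30,-20)]:
    q=ik(tr,ti,ya,P); print(tr,ti,ya,q,"OK" if q[4]>.3 and -.98<q[3]<4.1 else "")
E
```

```text
t 1.1 tray tip [-0.1819 -0.0563  0.2152] F tray [1.1 0.5 0.6] q [-0.62 -0.11  2.39  1.16  0.34  0.11]
[ 0.1289  0.5527  0.3605  0.3179 -0.0109  0.0764] [-0. -0. -0.  0.  0.  0. -0.]
now [-0.6  -0.11  2.39  1.15  0.31]
(-0.14, 0, 0.015) 45 0 [-0.31  0.55  2.67  3.04  0.87] OK
(-0.14, 0, 0.015) 30 0 [-0.28  0.41  2.43  2.94  0.23] 
(-0.14, 0, 0.015) 20 0 [-0.27  0.41  2.28  0.23  0.12] 
(-0.14, 0, 0.015) 45 30 [-0.68  0.55  2.58  2.12  0.78] OK
(-0.14, 0, 0.015) 30 30 [-0.51  0.43  2.38  1.66  0.38] OK
(-0.14, 0, 0.015) 45 -30 [ 0.08  0.56  2.48 -2.26  0.71] 
(-0.14, 0, 0.015) 30 -20 [-0.12  0.43  2.38 -2.19  0.26] 
(-0.115, 0, 0.015) 45 0 [-0.3   0.55  2.6   3.04  0.79] OK
(-0.115, 0, 0.015) 30 0 [-0.28  0.43  2.37  2.91  0.19] 
(-0.115, 0, 0.015) 20 0 [-0.27  0.43  2.21  0.17  0.15] 
(-0.115, 0, 0.015) 45 30 [-0.64  0.55  2.51  2.1   0.74] OK
(-0.115, 0, 0.015) 30 30 [-0.49  0.45  2.32  1.58  0.37] OK
(-0.115, 0, 0.015) 45 -30 [ 0.06  0.56  2.42 -2.23  0.68] 
(-0.115, 0, 0.015) 30 -20 [-0.12  0.45  2.31 -2.06  0.23] 
(-0.06, 0, 0.09) 45 0 [-0.28  0.37  2.36  2.97  0.38] OK
(-0.06, 0,
[... 1347 characters left out ...]
4  0.55  1.95 -0.26  0.32] OK
(-0.05, 0.14, 0.015) 45 30 [-0.2   0.58  2.33  2.45  0.59] OK
(-0.05, 0.14, 0.015) 30 30 [-0.12  0.53  2.11  1.48  0.22] 
(-0.05, 0.14, 0.015) 45 -30 [ 0.32  0.65  2.06 -1.63  0.66] 
(-0.05, 0.14, 0.015) 30 -20 [ 0.17  0.57  2.01 -1.15  0.37] 
(-0.05, 0.105, 0.09) 45 0 [ 0.02  0.41  2.27 -2.68  0.34] 
(-0.05, 0.105, 0.09) 30 0 [-0.01  0.39  2.05 -0.45  0.21] 
(-0.05, 0.105, 0.09) 20 0 [-0.03  0.42  1.89 -0.12  0.48] OK
(-0.05, 0.105, 0.09) 45 30 [-0.29  0.41  2.27  2.01  0.47] OK
(-0.05, 0.105, 0.09) 30 30 [-0.2   0.39  2.05  0.83  0.35] OK
(-0.05, 0.105, 0.09) 45 -30 [ 0.25  0.5   2.05 -1.47  0.63] 
(-0.05, 0.105, 0.09) 30 -20 [ 0.1   0.43  1.97 -0.8   0.43] OK
```

```bash
cat >> h.py <<'E'
def arc(phi,tilt=45,s=None,rho=.058,yaw=0):
    """tip (out,z): out = distance outward from pivot plane; for flap pushed with finger pointing inward"""
    p=np.radians(phi);t=np.radians(tilt)
    n=np.array([np.sin(p),-np.cos(p)])
    if phi<90-tilt:
        s=.018*(1-phi/(90-tilt))+.004
        c=np.array([.065*np.cos(p),.065*np.sin(p)])+.005*n+s*np.array([-np.sin(t),-np.cos(t)])
    else: c=np.array([rho*np.cos(p),rho*np.sin(p)])+.005*n
    lead=.019*np.sin(abs(np.radians(yaw)))
    return c+np.array([.0095*np.cos(t)+lead,.04-.0095*np.sin(t)])
def tg(phi,yaw,y,**k):
    o,z=arc(phi,yaw=yaw,**k);return (round(-.055-o,4),y,round(z,4),45,yaw)
E
python3 - <<'E'
from h import *
P=np.load("P.npy")
for yaw in (0,10,20,30):
  for w in [(-.16,-.03,.12,45,yaw),(-.15,-.03,.06,45,yaw),(-.14,-.03,.016,45,yaw)]+[tg(p,yaw,-.03) for p in (0,20,45,70,90)]:
    print(w,ik(w[:3],w[3],w[4],P))
E
```

```text
(-0.16, -0.03, 0.12, 45, 0) [-0.45  0.16  2.56  2.66  0.39]
(-0.15, -0.03, 0.06, 45, 0) [-0.44  0.38  2.65  2.86  0.67]
(-0.14, -0.03, 0.016, 45, 0) [-0.43  0.55  2.68  2.93  0.88]
(np.float64(-0.1112), -0.03, np.float64(0.0127), 45, 0) [-0.4   0.56  2.6   2.94  0.8 ]
(np.float64(-0.1146), -0.03, np.float64(0.0409), 45, 0) [-0.41  0.46  2.58  2.9   0.68]
(np.float64(-0.1063), -0.03, np.float64(0.0708), 45, 0) [-0.4   0.37  2.52  2.85  0.54]
(np.float64(-0.0863), -0.03, np.float64(0.0861), 45, 0) [-0.39  0.34  2.44  2.82  0.44]
(np.float64(-0.0667), -0.03, np.float64(0.0913), 45, 0) [-0.37  0.35  2.39  2.8   0.39]
(-0.16, -0.03, 0.12, 45, 10) [-0.61  0.17  2.55  2.14  0.48]
(-0.15, -0.03, 0.06, 45, 10) [-0.59  0.38  2.64  2.49  0.68]
(-0.14, -0.03, 0.016, 45, 10) [-0.57  0.55  2.67  2.62  0.85]
(np.float64(-0.1145), -0.03, np.float64(0.0127), 45, 10) [-0.54  0.56  2.6   2.63  0.8 ]
(np.float64(-0.1179), -0.03, np.float64(0.0409), 45, 10) [-0.54  0.46  2.58  2.56  0.7 ]
(np.float64(-0.1096), -0.03, np.float64(0.0708), 45, 10) [-0.53  0.37  2.51  2.44  0.57]
(np.float64(-0.0896), -0.03,
[... 705 characters left out ...]
32), -0.03, np.float64(0.0913), 45, 20) [-0.59  0.36  2.36  1.94  0.54]
(-0.16, -0.03, 0.12, 45, 30) [-0.81  0.22  2.46  1.49  0.7 ]
(-0.15, -0.03, 0.06, 45, 30) [-0.79  0.4   2.53  1.81  0.71]
(-0.14, -0.03, 0.016, 45, 30) [-0.77  0.55  2.55  2.    0.77]
(np.float64(-0.1207), -0.03, np.float64(0.0127), 45, 30) [-0.74  0.56  2.5   2.    0.75]
(np.float64(-0.1241), -0.03, np.float64(0.0409), 45, 30) [-0.74  0.48  2.48  1.89  0.71]
(np.float64(-0.1158), -0.03, np.float64(0.0708), 45, 30) [-0.73  0.4   2.43  1.75  0.68]
(np.float64(-0.0958), -0.03, np.float64(0.0861), 45, 30) [-0.7   0.38  2.36  1.67  0.65]
(np.float64(-0.0762), -0.03, np.float64(0.0913), 45, 30) [-0.67  0.39  2.3   1.63  0.64]
```

```bash
sed -i 's/s=.018\*/s=.013*/' h.py
python3 - <<'E'
from h import *
go((-.17,-.03,.13,45,20),(-.16,-.03,.06,45,20),(-.145,-.03,.016,45,20))
E
```

```text
t 1.1 tray tip [-0.1819 -0.0563  0.2152] F tray [1.1 0.5 0.6] q [-0.62 -0.11  2.39  1.16  0.34  0.11]
(-0.17, -0.03, 0.13, 45, 20) xyz [-0.0507 -0.0254  0.0698] w [ 13.    0.7 -13.9]
(-0.16, -0.03, 0.06, 45, 20) xyz [-0.0923 -0.0247  0.1269] w [ 13.    0.7 -13.9]
(-0.145, -0.03, 0.016, 45, 20) xyz [-0.1122 -0.0241  0.1689] w [ 13.    0.7 -13.9]
```

Call:
move_arm:
  deltas:
    - {"x": -0.05,"y": -0.025,"z": 0.07,"wx": 13,"wy": 0.7,"wz": -13.9,"hand": 0}
    - {"x": -0.05,"y": -0.025,"z": 0.07,"wx": 13,"wy": 0.7,"wz": -13.9,"hand": 0}
    - {"x": -0.05,"y": -0.025,"z": 0.07,"wx": 13,"wy": 0.7,"wz": -13.9,"hand": 0}
    - {"x": -0.092,"y": -0.025,"z": 0.127,"wx": 13,"wy": 0.7,"wz": -13.9,"hand": 0}
    - {"x": -0.092,"y": -0.025,"z": 0.127,"wx": 13,"wy": 0.7,"wz": -13.9,"hand": 0}
    - {"x": -0.112,"y": -0.024,"z": 0.167,"wx": 13,"wy": 0.7,"wz": -13.9,"hand": 0}
    - {"x": -0.112,"y": -0.024,"z": 0.167,"wx": 13,"wy": 0.7,"wz": -13.9,"hand": 0}
    - {"x": -0.112,"y": -0.024,"z": 0.167,"wx": 13,"wy": 0.7,"wz": -13.9,"hand": 0}

```text
time: 2.1
tool_pos: [0.4688, -0.0743, 0.0158]
tool_rot: [-3.137, -0.78, 0.154]
contact_force: [1.7, -0.6, 0.6]
opening: 0.0005
```

Run:
```python
from h import *
go((-.122,-.03,.0165,45,20),*[tg(p,20,-.03) for p in (0,10,20,30,45)])
im=viewer.read_camera("side");u,v=pix("side",world((-.1,0,.05)))
u,v=int(u),int(v);cv2.imwrite("pics/s1.png",cv2.resize(im[v-60:v+50,u-80:u+80,::-1],None,fx=5,fy=5,interpolation=cv2.INTER_CUBIC));print(u,v)
```

```text
t 2.1 tray tip [-0.1466 -0.0301  0.0158] F tray [ 1.8 -0.2  0.6] q [-0.7   0.67  2.49  2.29  0.79 -1.58]
(-0.122, -0.03, 0.0165, 45, 20) xyz [0.017  0.0084 0.0158] w [-0.2  0.3 -0. ]
(np.float64(-0.1212), -0.03, np.float64(0.0163), 45, 20) xyz [0.0173 0.0087 0.0164] w [-0.2  0.3 -0. ]
(np.float64(-0.1231), -0.03, np.float64(0.0297), 45, 20) xyz [0.0255 0.008  0.0057] w [-0.2  0.3 -0. ]
(np.float64(-0.1231), -0.03, np.float64(0.0429), 45, 20) xyz [ 0.0348  0.008  -0.0037] w [-0.2  0.3 -0. ]
(np.float64(-0.1211), -0.03, np.float64(0.0556), 45, 20) xyz [ 0.0451  0.0086 -0.0114] w [-0.2  0.3 -0. ]
(np.float64(-0.1128), -0.03, np.float64(0.0708), 45, 20) xyz [ 0.0613  0.0114 -0.0167] w [-0.2  0.3 -0. ]
344 190
```

View pics/s1.png

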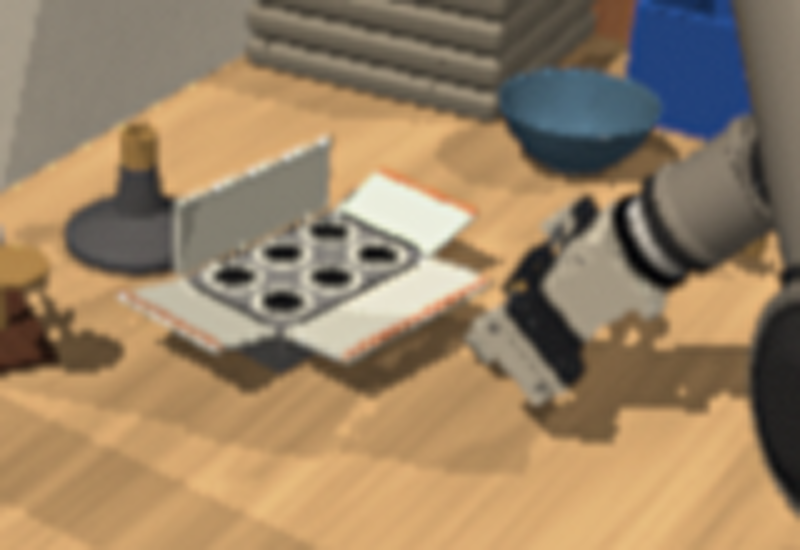

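Call:
move_arm:
  deltas:
    - {"x": 0.009,"y": 0.004,"z": 0.008,"hand": 0}
    - {"x": 0.017,"y": 0.008,"z": 0.016,"hand": 0}
    - {"x": 0.017,"y": 0.008,"z": 0.016,"hand": 0}
    - {"x": 0.021,"y": 0.008,"z": 0.011,"hand": 0}
    - {"x": 0.0255,"y": 0.008,"z": 0.0057,"hand": 0}
    - {"x": 0.03,"y": 0.008,"z": 0.001,"hand": 0}
    - {"x": 0.0348,"y": 0.008,"z": -0.0037,"hand": 0}
    - {"x": 0.0348,"y": 0.008,"z": -0.0037,"hand": 0}

```text
schema error: expected keys x, y, z, wx, wy, wz, hand
```

Run:
```python
from h import *
go(*[tg(p,20,-.03) for p in (20,30,45,55,65,75,85,90)])
im=viewer.read_camera("side");u,v=pix("side",world((-.1,0,.05)))
u,v=int(u),int(v);cv2.imwrite("pics/s2.png",cv2.resize(im[v-60:v+50,u-80:u+80,::-1],None,fx=5,fy=5,interpolation=cv2.INTER_CUBIC));print(u,v)
```

```text
t 2.15 tray tip [-0.1463 -0.0302  0.0171] F tray [ 0.4 -0.3  0. ] q [-0.7   0.66  2.49  2.29  0.79 -1.58]
(np.float64(-0.1231), -0.03, np.float64(0.0429), 45, 20) xyz [ 0.0337  0.0078 -0.0029] w [-0.2  0.2  0.1]
(np.float64(-0.1211), -0.03, np.float64(0.0556), 45, 20) xyz [ 0.0439  0.0085 -0.0106] w [-0.2  0.2  0.1]
(np.float64(-0.1128), -0.03, np.float64(0.0708), 45, 20) xyz [ 0.0602  0.0113 -0.0158] w [-0.2  0.2  0.1]
(np.float64(-0.1056), -0.03, np.float64(0.0779), 45, 20) xyz [ 0.07    0.0138 -0.0161] w [-0.2  0.2  0.1]
(np.float64(-0.0973), -0.03, np.float64(0.0837), 45, 20) xyz [ 0.0796  0.0166 -0.0147] w [-0.2  0.2  0.1]
(np.float64(-0.0881), -0.03, np.float64(0.088), 45, 20) xyz [ 0.0888  0.0198 -0.0117] w [-0.2  0.2  0.1]
(np.float64(-0.0783), -0.03, np.float64(0.0906), 45, 20) xyz [ 0.0971  0.0232 -0.0071] w [-0.2  0.2  0.1]
(np.float64(-0.0732), -0.03, np.float64(0.0913), 45, 20) xyz [ 0.101   0.0249 -0.0042] w [-0.2  0.2  0.1]
344 190
```

View pics/s2.png

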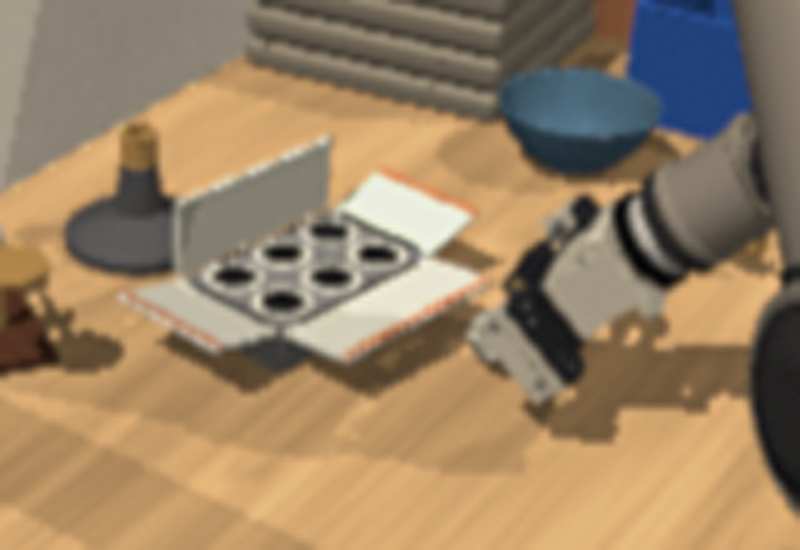

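The move was refused for missing keys, so nothing changed: the front flap edge runs (345,355)-(485,280), with the fingertips just outside it. I'll send it again with all keys.

Call:
move_arm:
  deltas:
    - {"x": 0.009,"y": 0.004,"z": 0.008,"wx": 0,"wy": 0,"wz": 0,"hand": 0}
    - {"x": 0.017,"y": 0.008,"z": 0.016,"wx": 0,"wy": 0,"wz": 0,"hand": 0}
    - {"x": 0.017,"y": 0.008,"z": 0.016,"wx": 0,"wy": 0,"wz": 0,"hand": 0}
    - {"x": 0.021,"y": 0.008,"z": 0.011,"wx": 0,"wy": 0,"wz": 0,"hand": 0}
    - {"x": 0.0255,"y": 0.008,"z": 0.0057,"wx": 0,"wy": 0,"wz": 0,"hand": 0}
    - {"x": 0.03,"y": 0.008,"z": 0.001,"wx": 0,"wy": 0,"wz": 0,"hand": 0}
    - {"x": 0.0348,"y": 0.008,"z": -0.0037,"wx": 0,"wy": 0,"wz": 0,"hand": 0}
    - {"x": 0.0348,"y": 0.008,"z": -0.0037,"wx": 0,"wy": 0,"wz": 0,"hand": 0}

```text
time: 3.2
tool_pos: [0.4925, -0.0794, 0.0454]
tool_rot: [3.14, -0.784, 0.159]
contact_force: [-1.1, 1.6, 0.2]
opening: 0.0005
```

Run:
```python
from h import *
go(*[tg(p,20,-.03) for p in (20,30,45,55,65,75,85,90)])
im=viewer.read_camera("side");u,v=pix("side",world((-.1,0,.05)))
u,v=int(u),int(v);cv2.imwrite("pics/s3.png",cv2.resize(im[v-60:v+50,u-80:u+80,::-1],None,fx=5,fy=5,interpolation=cv2.INTER_CUBIC));print(u,v)
```

```text
t 3.2 tray tip [-0.1224 -0.0304  0.0454] F tray [-1.4  1.3  0.2] q [-0.66  0.56  2.42  2.18  0.68 -1.38]
(np.float64(-0.1231), -0.03, np.float64(0.0429), 45, 20) xyz [-0.0021 -0.0007  0.0014] w [-0.1  0.1  0.1]
(np.float64(-0.1211), -0.03, np.float64(0.0556), 45, 20) xyz [ 0.0082  0.     -0.0063] w [-0.1  0.1  0.1]
(np.float64(-0.1128), -0.03, np.float64(0.0708), 45, 20) xyz [ 0.0244  0.0029 -0.0115] w [-0.1  0.1  0.1]
(np.float64(-0.1056), -0.03, np.float64(0.0779), 45, 20) xyz [ 0.0342  0.0054 -0.0118] w [-0.1  0.1  0.1]
(np.float64(-0.0973), -0.03, np.float64(0.0837), 45, 20) xyz [ 0.0438  0.0083 -0.0104] w [-0.1  0.1  0.1]
(np.float64(-0.0881), -0.03, np.float64(0.088), 45, 20) xyz [ 0.053   0.0114 -0.0073] w [-0.1  0.1  0.1]
(np.float64(-0.0783), -0.03, np.float64(0.0906), 45, 20) xyz [ 0.0613  0.0148 -0.0027] w [-0.1  0.1  0.1]
(np.float64(-0.0732), -0.03, np.float64(0.0913), 45, 20) xyz [0.0652 0.0166 0.0002] w [-0.1  0.1  0.1]
344 190
```

View pics/s3.png

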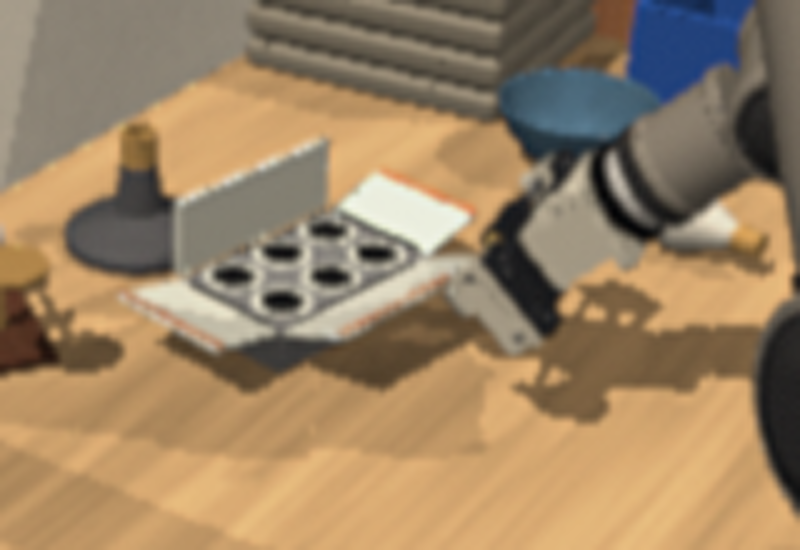

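The front flap is up about 20°, its edge now at (340,330)-(455,280), and the tray hasn't moved. I'll keep going along the arc.

Call:
move_arm:
  deltas:
    - {"x": 0.008,"y": 0,"z": -0.0063,"wx": 0,"wy": 0,"wz": 0,"hand": 0}
    - {"x": 0.016,"y": 0.0015,"z": -0.009,"wx": 0,"wy": 0,"wz": 0,"hand": 0}
    - {"x": 0.0244,"y": 0.003,"z": -0.0115,"wx": 0,"wy": 0,"wz": 0,"hand": 0}
    - {"x": 0.0342,"y": 0.0054,"z": -0.0118,"wx": 0,"wy": 0,"wz": 0,"hand": 0}
    - {"x": 0.0438,"y": 0.0083,"z": -0.0104,"wx": 0,"wy": 0,"wz": 0,"hand": 0}
    - {"x": 0.0485,"y": 0.01,"z": -0.009,"wx": 0,"wy": 0,"wz": 0,"hand": 0}
    - {"x": 0.053,"y": 0.0114,"z": -0.0073,"wx": 0,"wy": 0,"wz": 0,"hand": 0}
    - {"x": 0.057,"y": 0.013,"z": -0.005,"wx": 0,"wy": 0,"wz": 0,"hand": 0}

```text
time: 4.25
tool_pos: [0.5309, -0.0862, 0.0883]
tool_rot: [-3.141, -0.783, 0.157]
contact_force: [-1.3, 1.1, -0.2]
opening: 0.0005
```

Run:
```python
from h import *
go(*[tg(p,20,-.03) for p in (75,85,90,94,98)])
```

```text
t 4.25 tray tip [-0.0834 -0.0298  0.0883] F tray [-1.5  0.8 -0.2] q [-0.61  0.44  2.29  1.94  0.55 -1.02]
(np.float64(-0.0881), -0.03, np.float64(0.088), 45, 20) xyz [-0.0034 -0.0014 -0.0029] w [-0.1  0.1  0.1]
(np.float64(-0.0783), -0.03, np.float64(0.0906), 45, 20) xyz [0.005  0.002  0.0017] w [-0.1  0.1  0.1]
(np.float64(-0.0732), -0.03, np.float64(0.0913), 45, 20) xyz [0.0089 0.0037 0.0046] w [-0.1  0.1  0.1]
(np.float64(-0.0692), -0.03, np.float64(0.0915), 45, 20) xyz [0.0117 0.0051 0.0071] w [-0.1  0.1  0.1]
(np.float64(-0.0651), -0.03, np.float64(0.0914), 45, 20) xyz [0.0143 0.0065 0.0099] w [-0.1  0.1  0.1]
```

Call:
move_arm:
  deltas:
    - {"x": 0.0025,"y": 0.001,"z": 0.001,"wx": 0,"wy": 0,"wz": 0,"hand": 0}
    - {"x": 0.005,"y": 0.002,"z": 0.002,"wx": 0,"wy": 0,"wz": 0,"hand": 0}
    - {"x": 0.007,"y": 0.003,"z": 0.0035,"wx": 0,"wy": 0,"wz": 0,"hand": 0}
    - {"x": 0.009,"y": 0.0037,"z": 0.005,"wx": 0,"wy": 0,"wz": 0,"hand": 0}
    - {"x": 0.009,"y": 0.0037,"z": 0.005,"wx": 0,"wy": 0,"wz": 0,"hand": 0}

```text
time: 4.88
tool_pos: [0.5414, -0.0885, 0.0914]
tool_rot: [3.141, -0.784, 0.158]
contact_force: [0.1, 0.9, -0.7]
opening: 0.0002
```

Run:
```python
from h import *
go(*[tg(p,20,-.03) for p in (90,94,98)])
ims=[viewer.read_camera(n) for n in("side","top")]
out=[]
for n,im in zip(("side","top"),ims):
    u,v=[int(a) for a in pix(n,world((-.03,0,.05)))]
    out.append(cv2.resize(im[v-50:v+50,u-65:u+65,::-1],(520,400),interpolation=cv2.INTER_CUBIC)[:, 60:460])
cv2.imwrite("pics/b1.png",np.hstack(out))
```

```text
t 4.88 tray tip [-0.0727 -0.03    0.0914] F tray [-0.1  0.9 -0.7] q [-0.59  0.44  2.26  1.91  0.54 -0.97]
(np.float64(-0.0732), -0.03, np.float64(0.0913), 45, 20) xyz [-0.0004 -0.0002 -0.0003] w [-0.1  0.1  0.1]
(np.float64(-0.0692), -0.03, np.float64(0.0915), 45, 20) xyz [0.0024 0.0012 0.0022] w [-0.1  0.1  0.1]
(np.float64(-0.0651), -0.03, np.float64(0.0914), 45, 20) xyz [0.0051 0.0026 0.005 ] w [-0.1  0.1  0.1]
```

View pics/b1.png

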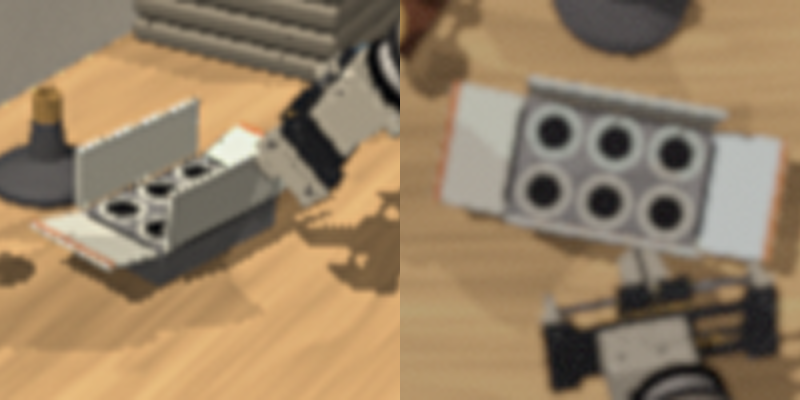

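The front flap is nearly upright and the tray is still in place. There's no stop force yet, so I'll push a few mm more.

Call:
move_arm:
  deltas:
    - {"x": 0.0012,"y": 0.0006,"z": 0.0012,"wx": 0,"wy": 0,"wz": 0,"hand": 0}
    - {"x": 0.0024,"y": 0.0012,"z": 0.0024,"wx": 0,"wy": 0,"wz": 0,"hand": 0}
    - {"x": 0.0036,"y": 0.0018,"z": 0.0036,"wx": 0,"wy": 0,"wz": 0,"hand": 0}
    - {"x": 0.0036,"y": 0.0018,"z": 0.0036,"wx": 0,"wy": 0,"wz": 0,"hand": 0}

```text
time: 5.48
tool_pos: [0.5464, -0.0894, 0.0912]
tool_rot: [3.142, -0.783, 0.158]
contact_force: [-2.0, 0.1, 2.1]
opening: 0.0008
```

```bash
cat >> h.py <<'E'
def cups():
    im=viewer.read_camera("top")[:,:,::-1]
    d=(im.max(2)<60).astype(np.uint8)
    n,l,s,ce=cv2.connectedComponentsWithStats(d)
    for i in range(1,n):
        p=tray(ray("top",*ce[i],.04))
        if 15<s[i,4]<80 and abs(p[0])<.06 and abs(p[1])<.09: print("cup",p[:2].round(4),s[i,4])
E
python3 - <<'E'
from h import *
for i in range(4): state(); cups() if i==0 else viewer.read_camera("top")
E
```

```text
t 5.47 tray tip [-0.0676 -0.0298  0.0912] F tray [-1.9 -0.3  2.1] q [-0.59  0.45  2.25  1.9   0.53 -0.96]
cup [0.0275 0.054 ] 37
cup [ 0.0269 -0.0001] 36
cup [ 0.0267 -0.0541] 38
cup [-0.0255  0.0546] 38
cup [-0.0259 -0.0005] 40
cup [-0.0263 -0.0541] 39
t 5.53 tray tip [-0.0676 -0.0299  0.0912] F tray [-2.3  0.1  1.4] q [-0.59  0.45  2.25  1.9   0.53 -0.96]
t 5.58 tray tip [-0.0676 -0.0299  0.0912] F tray [-2.4 -0.7  1.7] q [-0.59  0.45  2.25  1.9   0.53 -0.96]
t 5.62 tray tip [-0.0676 -0.0299  0.0912] F tray [-1.9 -0.5  0.4] q [-0.59  0.45  2.25  1.9   0.53 -0.96]
```

Call:
move_arm:
  deltas:
    - {"x": 0.0012,"y": 0.0006,"z": 0.0012,"wx": 0,"wy": 0,"wz": 0,"hand": 0}
    - {"x": 0.002,"y": 0.001,"z": 0.002,"wx": 0,"wy": 0,"wz": 0,"hand": 0}
    - {"x": 0.0028,"y": 0.0014,"z": 0.0028,"wx": 0,"wy": 0,"wz": 0,"hand": 0}
    - {"x": 0.0028,"y": 0.0014,"z": 0.0028,"wx": 0,"wy": 0,"wz": 0,"hand": 0}

```text
time: 6.18
tool_pos: [0.5499, -0.0901, 0.091]
tool_rot: [-3.141, -0.782, 0.157]
contact_force: [-8.5, -0.7, 5.5]
opening: 0.0004
```

Run:
```python
from h import *
for i in range(4): state(); cups() if i==0 else viewer.read_camera("top")
P=np.load("P.npy")
for w in [(-.15,-.03,.12,45,20),(-.14,-.14,.12,45,20),(-.11,-.15,.02,45,20),(-.075,-.13,.016,45,20),(-.05,-.14,.016,45,0),(-.05,-.14,.09,45,0),(-.05,-.105,.09,45,0),(-.05,-.14,.016,45,10),(-.05,-.105,.09,45,10)]:
    print(w,ik(w[:3],w[3],w[4],P))
go((-.10,-.04,.11,45,20),(-.15,-.1,.12,45,10),(-.10,-.14,.06,45,0))
```

```text
t 6.17 tray tip [-0.064  -0.0299  0.091 ] F tray [-8.2 -2.3  5.5] q [-0.58  0.45  2.24  1.9   0.53 -0.95]
cup [0.0291 0.0546] 37
cup [0.0298 0.0006] 36
cup [ 0.0297 -0.0534] 36
cup [-0.0244  0.0539] 38
cup [-0.0229 -0.0002] 38
cup [-0.0231 -0.0537] 38
t 6.22 tray tip [-0.064  -0.0299  0.091 ] F tray [-7.6 -2.6  6.2] q [-0.58  0.45  2.24  1.9   0.53 -0.95]
t 6.28 tray tip [-0.064  -0.0299  0.0911] F tray [-8.3 -2.5  5.5] q [-0.58  0.45  2.24  1.9   0.53 -0.95]
t 6.33 tray tip [-0.064  -0.0299  0.091 ] F tray [-8.  -2.5  5.1] q [-0.58  0.45  2.24  1.9   0.53 -0.95]
(-0.15, -0.03, 0.12, 45, 20) [-0.71  0.2   2.49  1.77  0.58]
(-0.14, -0.14, 0.12, 45, 20) [-1.    0.27  2.37  1.44  0.71]
(-0.11, -0.15, 0.02, 45, 20) [-0.95  0.55  2.42  1.86  0.72]
(-0.075, -0.13, 0.016, 45, 20) [-0.85  0.57  2.36  1.94  0.69]
(-0.05, -0.14, 0.016, 45, 0) [-0.67  0.57  2.4   2.56  0.63]
(-0.05, -0.14, 0.09, 45, 0) [-0.67  0.39  2.32  2.26  0.43]
(-0.05, -0.105, 0.09, 45, 0) [-0.58  0.38  2.34  2.42  0.41]
(-0.05, -0.14, 0.016, 45, 10) [-0.76  0.57  2.35  2.22  0.64]
(-0.05, -0.105, 0.09, 45, 10) [-0.68  0.39  2.31  2.01  0.5 ]
t 6.38 tray tip [-0.064  -0.0299  0.091 ] F tray [-8.5 -2.1  5.3] q [-0.58  0.45  2.24  1.9   0.53 -0.95]
(-0.1, -0.04, 0.11, 45, 20) xyz [-0.0131 -0.0029 -0.0397] w [-0.1  0.2  0.1]
(-0.15, -0.1, 0.12, 45, 10) xyz [-0.054   0.0362 -0.0945] w [-7.1  0.2  7.2]
(-0.1, -0.14, 0.06, 45, 0) xyz [-0.0727  0.091  -0.0285] w [-14.2   0.2  14.2]
```

Force rose to 8.5 N while the tray slid about 3 mm, so the front flap is hard on its stop. Next is the right flap, entering under its front corner.

```bash
cat >> h.py <<'E'
C=C+T.apply([.0028,.0003,0])
def sd(phi,side,x,yaw,rho=.05):
    p=np.radians(phi);return (x,round(side*(.085+rho*np.cos(p)+.005*np.sin(p)+.018),4),round(.04+rho*np.sin(p)-.005*np.cos(p)-.019,4),45,yaw)
E
python3 - <<'E'
from h import *
go((-.115,-.04,.115,45,20),(-.13,-.16,.1,45,20),(-.09,-.155,.03,45,20),(-.078,-.153,.015,45,20),(-.049,-.153,.015,45,20))
E
```

```text
t 6.38 tray tip [-0.0668 -0.0302  0.091 ] F tray [-8.5 -2.1  5.3] q [-0.58  0.45  2.24  1.9   0.53 -0.95]
(-0.115, -0.04, 0.115, 45, 20) xyz [-0.0176 -0.0074 -0.0513] w [-0.1  0.2  0.1]
(-0.13, -0.16, 0.1, 45, 20) xyz [-0.0674  0.1001 -0.0797] w [-0.1  0.2  0.1]
(-0.09, -0.155, 0.03, 45, 20) xyz [-0.0889  0.1092 -0.0023] w [-0.1  0.2  0.1]
(-0.078, -0.153, 0.015, 45, 20) xyz [-0.091   0.1115  0.0167] w [-0.1  0.2  0.1]
(-0.049, -0.153, 0.015, 45, 20) xyz [-0.0717  0.1214  0.0359] w [-0.1  0.2  0.1]
```

Call:
move_arm:
  deltas:
    - {"x": -0.018,"y": -0.007,"z": -0.051,"wx": 0,"wy": 0,"wz": 0,"hand": 0}
    - {"x": -0.043,"y": 0.046,"z": -0.066,"wx": 0,"wy": 0,"wz": 0,"hand": 0}
    - {"x": -0.067,"y": 0.1,"z": -0.08,"wx": 0,"wy": 0,"wz": 0,"hand": 0}
    - {"x": -0.067,"y": 0.1,"z": -0.08,"wx": 0,"wy": 0,"wz": 0,"hand": 0}
    - {"x": -0.089,"y": 0.109,"z": -0.002,"wx": 0,"wy": 0,"wz": 0,"hand": 0}
    - {"x": -0.089,"y": 0.109,"z": -0.002,"wx": 0,"wy": 0,"wz": 0,"hand": 0}
    - {"x": -0.091,"y": 0.1115,"z": 0.016,"wx": 0,"wy": 0,"wz": 0,"hand": 0}
    - {"x": -0.091,"y": 0.1115,"z": 0.016,"wx": 0,"wy": 0,"wz": 0,"hand": 0}

```text
time: 7.38
tool_pos: [0.516, -0.207, 0.0148]
tool_rot: [-3.139, -0.782, 0.158]
contact_force: [0.1, -0.1, -0.7]
opening: 0.0003
```

Run:
```python
from h import *
cups()
go((-.049,-.153,.015,45,20),*[sd(p,-1,-.049,20) for p in (0,15,30,45)])
```

```text
cup [0.027  0.0542] 40
cup [0.027  0.0003] 36
cup [ 0.0271 -0.0539] 37
cup [-0.0269  0.0535] 37
cup [-0.0256 -0.0008] 40
cup [-0.0259 -0.054 ] 38
t 7.42 tray tip [-0.0778 -0.1518  0.0154] F tray [-0.4 -0.2 -0. ] q [-0.89  0.67  2.19  1.8   0.68 -1.18]
(-0.049, -0.153, 0.015, 45, 20) xyz [0.0185 0.0111 0.019 ] w [-0.2  0.2  0.1]
(-0.049, np.float64(-0.153), np.float64(0.016), 45, 20) xyz [0.0192 0.0111 0.0183] w [-0.2  0.2  0.1]
(-0.049, np.float64(-0.1526), np.float64(0.0291), 45, 20) xyz [0.0286 0.0107 0.0091] w [-0.2  0.2  0.1]
(-0.049, np.float64(-0.1488), np.float64(0.0417), 45, 20) xyz [0.0384 0.0072 0.0011] w [-0.2  0.2  0.1]
(-0.049, np.float64(-0.1419), np.float64(0.0528), 45, 20) xyz [ 0.0479  0.0007 -0.005 ] w [-0.2  0.2  0.1]
```

Call:
move_arm:
  deltas:
    - {"x": 0.009,"y": 0.0055,"z": 0.0095,"wx": 0,"wy": 0,"wz": 0,"hand": 0}
    - {"x": 0.0185,"y": 0.011,"z": 0.019,"wx": 0,"wy": 0,"wz": 0,"hand": 0}
    - {"x": 0.0185,"y": 0.011,"z": 0.019,"wx": 0,"wy": 0,"wz": 0,"hand": 0}
    - {"x": 0.0235,"y": 0.011,"z": 0.014,"wx": 0,"wy": 0,"wz": 0,"hand": 0}
    - {"x": 0.0286,"y": 0.0107,"z": 0.009,"wx": 0,"wy": 0,"wz": 0,"hand": 0}
    - {"x": 0.0335,"y": 0.009,"z": 0.005,"wx": 0,"wy": 0,"wz": 0,"hand": 0}
    - {"x": 0.0384,"y": 0.007,"z": 0.001,"wx": 0,"wy": 0,"wz": 0,"hand": 0}
    - {"x": 0.0384,"y": 0.007,"z": 0.001,"wx": 0,"wy": 0,"wz": 0,"hand": 0}

```text
time: 8.43
tool_pos: [0.5443, -0.2111, 0.0427]
tool_rot: [3.141, -0.784, 0.159]
contact_force: [-0.0, 0.6, 1.0]
opening: 0.0006
```

```bash
cat >> h.py <<'E'
def both(f):
    out=[]
    for n in("side","top"):
        im=viewer.read_camera(n);u,v=[int(a) for a in pix(n,world((-.02,0,.05)))]
        out.append(cv2.resize(im[v-50:v+50,u-65:u+65,::-1],(520,400),interpolation=cv2.INTER_CUBIC)[:, 60:460])
    cv2.imwrite(f,np.hstack(out))
E
python3 - <<'E'
from h import *
cups();both("pics/b2.png")
go(*[sd(p,-1,-.045,20) for p in (30,45,55,65,75,85,90)])
E
```

```text
cup [0.0263 0.0543] 37
cup [0.0266 0.0003] 37
cup [ 0.0272 -0.0536] 37
cup [-0.0272  0.0536] 38
cup [-0.0257 -0.0005] 38
cup [-0.026  -0.0544] 37
t 8.57 tray tip [-0.049  -0.1499  0.042 ] F tray [-0.9 -0.3  1. ] q [-0.84  0.62  2.12  1.7   0.64 -0.99]
(-0.045, np.float64(-0.1488), np.float64(0.0417), 45, 20) xyz [0.0027 0.0003 0.0032] w [-0.1  0.1  0.1]
(-0.045, np.float64(-0.1419), np.float64(0.0528), 45, 20) xyz [ 0.0122 -0.0062 -0.003 ] w [-0.1  0.1  0.1]
(-0.045, np.float64(-0.1358), np.float64(0.0591), 45, 20) xyz [ 0.0182 -0.0119 -0.006 ] w [-0.1  0.1  0.1]
(-0.045, np.float64(-0.1287), np.float64(0.0642), 45, 20) xyz [ 0.0235 -0.0185 -0.0079] w [-0.1  0.1  0.1]
(-0.045, np.float64(-0.1208), np.float64(0.068), 45, 20) xyz [ 0.0281 -0.026  -0.0086] w [-0.1  0.1  0.1]
(-0.045, np.float64(-0.1123), np.float64(0.0704), 45, 20) xyz [ 0.0319 -0.0339 -0.0083] w [-0.1  0.1  0.1]
(-0.045, np.float64(-0.108), np.float64(0.071), 45, 20) xyz [ 0.0333 -0.038  -0.0076] w [-0.1  0.1  0.1]
```

View pics/b2.png

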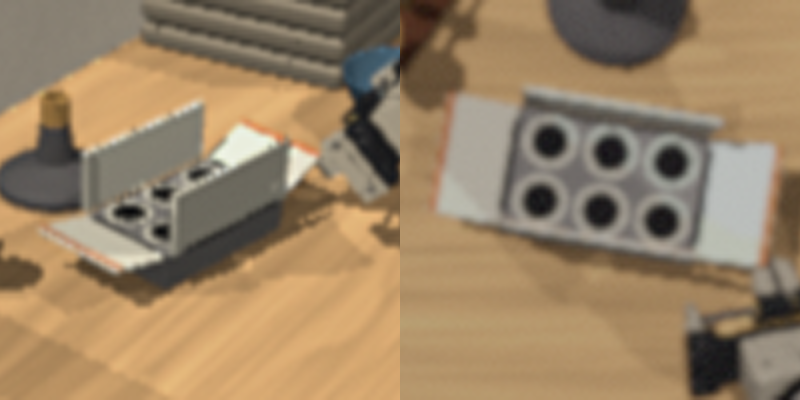

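The right flap is raised roughly 30° at its front corner and the tray is unmoved. I'll continue the arc inward.

Call:
move_arm:
  deltas:
    - {"x": 0.008,"y": -0.002,"z": 0.001,"wx": 0,"wy": 0,"wz": 0,"hand": 0}
    - {"x": 0.0145,"y": -0.005,"z": -0.001,"wx": 0,"wy": 0,"wz": 0,"hand": 0}
    - {"x": 0.0215,"y": -0.01,"z": -0.003,"wx": 0,"wy": 0,"wz": 0,"hand": 0}
    - {"x": 0.0265,"y": -0.017,"z": -0.005,"wx": 0,"wy": 0,"wz": 0,"hand": 0}
    - {"x": 0.029,"y": -0.021,"z": -0.0055,"wx": 0,"wy": 0,"wz": 0,"hand": 0}
    - {"x": 0.031,"y": -0.0245,"z": -0.0055,"wx": 0,"wy": 0,"wz": 0,"hand": 0}
    - {"x": 0.033,"y": -0.0285,"z": -0.0055,"wx": 0,"wy": 0,"wz": 0,"hand": 0}
    - {"x": 0.035,"y": -0.032,"z": -0.005,"wx": 0,"wy": 0,"wz": 0,"hand": 0}

```text
time: 9.57
tool_pos: [0.5601, -0.1758, 0.0702]
tool_rot: [-3.141, -0.783, 0.157]
contact_force: [-3.5, -1.9, 2.3]
opening: 0.0005
```

Run:
```python
from h import *
cups();both("pics/b3.png")
go(*[sd(p,-1,-.04,20) for p in (75,85,90,94)])
```

```text
cup [0.0258 0.0572] 39
cup [0.0283 0.0029] 38
cup [ 0.0316 -0.0513] 40
cup [-0.0273  0.0543] 38
cup [-0.0245 -0.0004] 39
cup [-0.0218 -0.0539] 40
t 9.72 tray tip [-0.0402 -0.1123  0.0702] F tray [-1.1 -2.   0.2] q [-0.75  0.55  2.13  1.69  0.6  -0.89]
(-0.04, np.float64(-0.1208), np.float64(0.068), 45, 20) xyz [-0.0035  0.0081 -0.0004] w [-0.1  0.1  0.1]
(-0.04, np.float64(-0.1123), np.float64(0.0704), 45, 20) xyz [0.0003 0.0001 0.    ] w [-0.1  0.1  0.1]
(-0.04, np.float64(-0.108), np.float64(0.071), 45, 20) xyz [ 0.0018 -0.0039  0.0006] w [-0.1  0.1  0.1]
(-0.04, np.float64(-0.1045), np.float64(0.0712), 45, 20) xyz [ 0.0028 -0.0072  0.0013] w [-0.1  0.1  0.1]
```

View pics/b3.png

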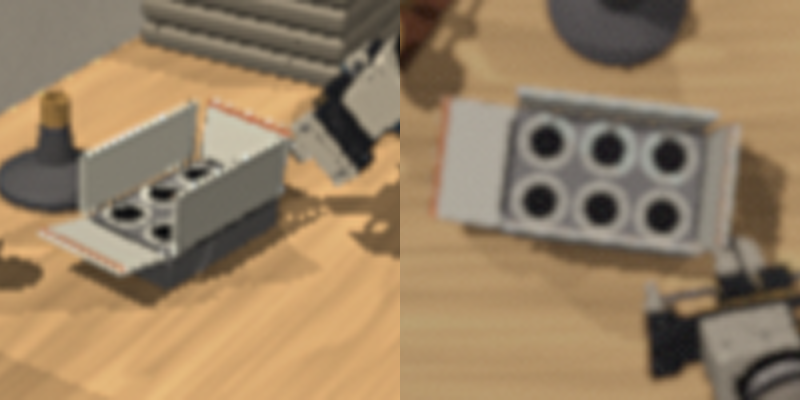

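The right flap is at about 78°, but pushing at its corner has yawed the tray by about 0.05 rad. I'll refit the tray pose and push on the middle of the flap from here.

```bash
cat >> h.py <<'E'
import os
if os.path.exists("pose.npy"):
    _p=np.load("pose.npy");C=np.array([_p[0],_p[1],0]);Y=_p[2];T=Ro.from_euler('z',Y)
def fit():
    global C,Y,T
    im=viewer.read_camera("top")[:,:,::-1];n,l,s,ce=cv2.connectedComponentsWithStats((im.max(2)<60).astype(np.uint8))
    A=[];B=[]
    for i in range(1,n):
        w=ray("top",*ce[i],.04);p=tray(w)
        if 15<s[i,4]<80 and abs(p[0])<.045 and abs(p[1])<.075:
            A.append((np.sign(p[0])*.0265,round(p[1]/.054)*.054));B.append(w[:2])
    A=np.array(A);B=np.array(B);a=A-A.mean(0);b=B-B.mean(0)
    Y=np.arctan2((a[:,0]*b[:,1]-a[:,1]*b[:,0]).sum(),(a*b).sum());T=Ro.from_euler('z',Y)
    C=np.append(B.mean(0)-T.apply(np.append(A.mean(0),0))[:2],0)
    np.save("pose.npy",[C[0],C[1],Y]);print("fit",len(A),C.round(4),"moved",np.hypot(C[0]-.6185,C[1]+.0731).round(4),"yaw",round(Y,4))
E
python3 - <<'E'
from h import *
fit()
a=20-np.degrees(Y+.194)
go(*[w+(45,a) for w in [(-.04,-.135,.085),(0,-.135,.085),(0,-.12,.085),(0,-.11,.085),(0,-.106,.085)]])
E
```

```text
fit 6 [ 0.6236 -0.0723  0.    ] moved 0.0052 yaw -0.1413
t 9.78 tray tip [-0.0482 -0.1115  0.0702] F tray [-1.8 -1.   0. ] q [-0.75  0.55  2.13  1.69  0.6  -0.89]
(-0.04, -0.135, 0.085, 45, np.float64(20.0)) xyz [ 0.0111  0.0249 -0.0099] w [ 2.   0.1 -2. ]
(0, -0.135, 0.085, 45, np.float64(20.0)) xyz [0.0382 0.0367 0.0171] w [ 2.   0.1 -2. ]
(0, -0.12, 0.085, 45, np.float64(20.0)) xyz [0.0413 0.0224 0.0202] w [ 2.   0.1 -2. ]
(0, -0.11, 0.085, 45, np.float64(20.0)) xyz [0.0434 0.0128 0.0223] w [ 2.   0.1 -2. ]
(0, -0.106, 0.085, 45, np.float64(20.0)) xyz [0.0442 0.009  0.0231] w [ 2.   0.1 -2. ]
```

Call:
move_arm:
  deltas:
    - {"x": 0.011,"y": 0.025,"z": -0.01,"wx": 2,"wy": 0,"wz": -2,"hand": 0}
    - {"x": 0.011,"y": 0.025,"z": -0.01,"wx": 2,"wy": 0,"wz": -2,"hand": 0}
    - {"x": 0.038,"y": 0.037,"z": 0.017,"wx": 2,"wy": 0,"wz": -2,"hand": 0}
    - {"x": 0.038,"y": 0.037,"z": 0.017,"wx": 2,"wy": 0,"wz": -2,"hand": 0}
    - {"x": 0.041,"y": 0.022,"z": 0.02,"wx": 2,"wy": 0,"wz": -2,"hand": 0}
    - {"x": 0.0425,"y": 0.017,"z": 0.0215,"wx": 2,"wy": 0,"wz": -2,"hand": 0}
    - {"x": 0.0434,"y": 0.0128,"z": 0.0223,"wx": 2,"wy": 0,"wz": -2,"hand": 0}
    - {"x": 0.0442,"y": 0.009,"z": 0.023,"wx": 2,"wy": 0,"wz": -2,"hand": 0}

```text
time: 10.78
tool_pos: [0.6085, -0.1774, 0.0853]
tool_rot: [3.142, -0.783, 0.207]
contact_force: [-1.4, -1.2, 0.5]
opening: 0.0004
```

Run:
```python
from h import *
state();fit();state();viewer.read_camera("top")
go((0,-.106,.085,45,20),(0,-.102,.085,45,20))
```

```text
t 10.78 tray tip [-0.0002 -0.1062  0.0853] F tray [-1.2 -1.4  0.5] q [-0.69  0.56  1.99  1.52  0.59 -0.66]
fit 6 [ 0.6241 -0.0725  0.    ] moved 0.0056 yaw -0.1332
t 10.82 tray tip [-0.0016 -0.1056  0.0853] F tray [-0.2 -0.7 -0.1] q [-0.69  0.56  1.99  1.52  0.59 -0.66]
t 10.88 tray tip [-0.0015 -0.1059  0.0853] F tray [ 0.3 -0.2 -0.6] q [-0.69  0.56  1.99  1.51  0.59 -0.66]
(0, -0.106, 0.085, 45, 20) xyz [0.0008 0.0006 0.0012] w [ 0.3  0.1 -0.4]
(0, -0.102, 0.085, 45, 20) xyz [ 0.0017 -0.0031  0.0021] w [ 0.3  0.1 -0.4]
```

Forces are still low, so I'll push inward until the stop force shows.

Call:
move_arm:
  deltas:
    - {"x": 0.0005,"y": -0.0015,"z": 0.0004,"wx": 0,"wy": 0,"wz": 0,"hand": 0}
    - {"x": 0.0008,"y": -0.003,"z": 0.0008,"wx": 0,"wy": 0,"wz": 0,"hand": 0}
    - {"x": 0.0012,"y": -0.0045,"z": 0.0012,"wx": 0,"wy": 0,"wz": 0,"hand": 0}
    - {"x": 0.0012,"y": -0.0045,"z": 0.0012,"wx": 0,"wy": 0,"wz": 0,"hand": 0}

```text
time: 11.38
tool_pos: [0.6094, -0.1742, 0.0854]
tool_rot: [3.14, -0.783, 0.206]
contact_force: [-1.6, -3.7, 0.2]
opening: 0.0005
```

Run:
```python
from h import *
state();fit();state()
```

```text
t 11.38 tray tip [-0.001  -0.1027  0.0854] F tray [-1.1 -3.9  0.2] q [-0.68  0.56  1.99  1.53  0.58 -0.67]
fit 6 [ 0.624  -0.0725  0.    ] moved 0.0055 yaw -0.1342
t 11.43 tray tip [-0.0008 -0.1027  0.0854] F tray [-1.4 -4.8  0.7] q [-0.68  0.56  1.99  1.53  0.58 -0.67]
```

Call:
move_arm:
  deltas:
    - {"x": 0.0004,"y": -0.001,"z": 0.0004,"wx": 0,"wy": 0,"wz": 0,"hand": 0}
    - {"x": 0.0006,"y": -0.002,"z": 0.0006,"wx": 0,"wy": 0,"wz": 0,"hand": 0}
    - {"x": 0.0008,"y": -0.003,"z": 0.0008,"wx": 0,"wy": 0,"wz": 0,"hand": 0}
    - {"x": 0.0008,"y": -0.003,"z": 0.0008,"wx": 0,"wy": 0,"wz": 0,"hand": 0}

```text
time: 11.92
tool_pos: [0.6101, -0.1712, 0.0854]
tool_rot: [3.139, -0.783, 0.206]
contact_force: [-1.1, -5.3, 0.6]
opening: 0.0003
```

Run:
```python
from h import *
state();fit()
go((0,-.14,.1,45,20),(-.06,-.16,.12,45,20),(-.15,-.14,.15,45,20),(-.15,.16,.13,45,20))
P=np.load("P.npy")
for a in (-10,0,10,20):
  for w in [(-.14,.15,.13),(-.1,.153,.016),(-.05,.153,.016),(-.04,.12,.07),(0,.13,.085),(0,.108,.085)]: print(a,w,ik(w,45,a,P))
```

```text
t 11.93 tray tip [-0.0006 -0.0998  0.0854] F tray [-0.4 -5.4  0.6] q [-0.68  0.56  2.    1.53  0.58 -0.67]
fit 6 [ 0.6244 -0.0696  0.    ] moved 0.0068 yaw -0.1367
t 11.97 tray tip [-0.0003 -0.1026  0.0854] F tray [-1.1 -5.9 -0.4] q [-0.68  0.56  2.    1.53  0.58 -0.67]
(0, -0.14, 0.1, 45, 20) xyz [ 0.0016  0.0354 -0.0189] w [ 0.4  0.1 -0.3]
(-0.06, -0.16, 0.12, 45, 20) xyz [-0.0291  0.0342 -0.0777] w [ 0.4  0.1 -0.3]
(-0.15, -0.14, 0.15, 45, 20) xyz [-0.0632 -0.0147 -0.1541] w [ 0.4  0.1 -0.3]
(-0.15, 0.16, 0.13, 45, 20) xyz [-0.0059 -0.2975 -0.0695] w [ 0.4  0.1 -0.3]
-10 (-0.14, 0.15, 0.13) [ 0.29  0.27  2.31 -1.87  0.43]
-10 (-0.1, 0.153, 0.016) [ 0.25  0.57  2.36 -2.43  0.62]
-10 (-0.05, 0.153, 0.016) [ 0.21  0.6   2.25 -2.4   0.54]
-10 (-0.04, 0.12, 0.07) [ 0.12  0.48  2.22 -2.32  0.41]
-10 (0, 0.13, 0.085) [ 0.12  0.49  2.09 -2.1   0.35]
-10 (0, 0.108, 0.085) [ 0.07  0.48  2.12 -2.21  0.33]
0 (-0.14, 0.15, 0.13) [ 0.18  0.24  2.37 -2.37  0.32]
0 (-0.1, 0.153, 0.016) [ 0.15  0.56  2.43 -2.8   0.64]
0 (-0.05, 0.153, 0.016) [ 0.11  0.58  2.3  -2.8   0.54]
0 (-0.04, 0.12, 0.07) [ 0.02  0.46  2.26 -2.83  0.38]
0 (0, 0.13, 0.085) [ 0.03  0.47  2.14 -2.69  0.28]
0 (0, 0.108, 0.085) [-0.02  0.46  2.16 -2.84  0.28]
10 (-0.14, 0.15, 0.13) [ 0.05  0.22  2.41 -3.12  0.27]
10 (-0.1, 0.153, 0.016) [0.03 0.55 2.46 3.14 0.66]
10 (-0.05, 0.153, 0.016) [0.01 0.58 2.34 3.1  0.56]
10 (-0.04, 0.12, 0.07) [-0.08  0.45  2.29  2.92  0.39]
10 (0, 0.13, 0.085) [-0.06  0.46  2.16  2.88  0.28]
10 (0, 0.108, 0.085) [-0.12  0.46  2.18  2.76  0.29]
20 (-0.14, 0.15, 0.13) [-0.09  0.21  2.42  2.43  0.33]
20 (-0.1, 0.153, 0.016) [-0.09  0.55  2.47  2.8   0.68]
20 (-0.05, 0.153, 0.016) [-0.09  0.58  2.34  2.74  0.57]
20 (-0.04, 0.12, 0.07) [-0.18  0.45  2.28  2.44  0.43]
20 (0, 0.13, 0.085) [-0.15  0.46  2.16  2.29  0.34]
20 (0, 0.108, 0.085) [-0.21  0.46  2.17  2.21  0.37]
```

Run:
```python
from h import *
P=np.load("P.npy")
for t,a in ((50,0),(55,0),(50,8),(55,8)):
  for w in [(-.15,-.14,.13),(-.16,0,.12),(-.14,.15,.1),(-.1,.153,.016),(-.05,.153,.016),(-.04,.12,.07),(-.02,.13,.085),(0,.108,.085)]:
    q=ik(w,t,a,P);q[3]%=2*np.pi; print(t,a,w,q.round(2))
print([ray("top",u,v,.03).round(3) for u,v in((243,262),(437,252))])
```

```text
50 0 (-0.15, -0.14, 0.13) [-0.92  0.23  2.52  2.01  0.64]
50 0 (-0.16, 0, 0.12) [-0.41  0.21  2.63  2.76  0.59]
50 0 (-0.14, 0.15, 0.1) [0.2  0.35 2.49 3.61 0.59]
50 0 (-0.1, 0.153, 0.016) [0.17 0.61 2.49 3.45 0.83]
50 0 (-0.05, 0.153, 0.016) [0.13 0.63 2.37 3.44 0.73]
50 0 (-0.04, 0.12, 0.07) [0.03 0.49 2.33 3.38 0.56]
50 0 (-0.02, 0.13, 0.085) [0.05 0.48 2.26 3.45 0.48]
50 0 (0, 0.108, 0.085) [-0.01  0.49  2.23  3.35  0.45]
55 0 (-0.15, -0.14, 0.13) [-0.96  0.28  2.59  2.13  0.79]
55 0 (-0.16, 0, 0.12) [-0.44  0.28  2.72  2.81  0.83]
55 0 (-0.14, 0.15, 0.1) [0.22 0.4  2.56 3.55 0.79]
55 0 (-0.1, 0.153, 0.016) [0.18 0.68 2.54 3.44 1.04]
55 0 (-0.05, 0.153, 0.016) [0.14 0.68 2.42 3.42 0.92]
55 0 (-0.04, 0.12, 0.07) [0.04 0.53 2.39 3.35 0.75]
55 0 (-0.02, 0.13, 0.085) [0.06 0.51 2.32 3.4  0.66]
55 0 (0, 0.108, 0.085) [-0.01  0.52  2.29  3.31  0.63]
50 8 (-0.15, -0.14, 0.13) [-1.    0.25  2.47  1.75  0.71]
50 8 (-0.16, 0, 0.12) [-0.56  0.22  2.62  2.38  0.63]
50 8 (-0.14, 0.15, 0.1) [0.08 0.33 2.53 3.24 0.6 ]
50 8 (-0.1, 0.153, 0.016) [0.06 0.61 2.53 3.2  0.87]
50 8 (-0.05, 0.153, 0.016) [0.03 0.62 2.4  3.17 0.75]
50 8 (-0.04, 0.12, 0.07) [-0.06  0.48  2.36  3.05  0.57]
50 8 (-0.02, 0.13, 0.085) [-0.04  0.47  2.28  3.07  0.48]
50 8 (0, 0.108, 0.085) [-0.1   0.48  2.25  2.96  0.46]
55 8 (-0.15, -0.14, 0.13) [-1.05  0.3   2.54  1.87  0.84]
55 8 (-0.16, 0, 0.12) [-0.6   0.29  2.71  2.47  0.84]
55 8 (-0.14, 0.15, 0.1) [0.08 0.39 2.6  3.23 0.82]
55 8 (-0.1, 0.153, 0.016) [0.06 0.69 2.59 3.19 1.1 ]
55 8 (-0.05, 0.153, 0.016) [0.03 0.68 2.46 3.17 0.96]
55 8 (-0.04, 0.12, 0.07) [-0.07  0.53  2.42  3.06  0.77]
55 8 (-0.02, 0.13, 0.085) [-0.04  0.5   2.35  3.08  0.67]
55 8 (0, 0.108, 0.085) [-0.11  0.51  2.31  2.99  0.65]
[array([0.377, 0.332, 0.03 ]), array([ 0.401, -0.344,  0.03 ])]
```

The tray slid 3 mm at a steady 5.5 N, so the right flap is on its stop. Now around the front to the left flap, with tilt 50 and yaw -5.

Run:
```python
from h import *
go((0,-.14,.1,45,20),(-.08,-.165,.13,45,20),(-.15,-.12,.13,50,0),(-.155,0,.12,50,-5),(-.14,.15,.1,50,-5),(-.09,.155,.03,50,-5))
```

```text
t 11.97 tray tip [-0.0003 -0.1026  0.0854] F tray [-1.1 -5.9 -0.4] q [-0.68  0.56  2.    1.53  0.58 -0.67]
(0, -0.14, 0.1, 45, 20) xyz [ 0.0016  0.0354 -0.0189] w [ 0.4  0.1 -0.3]
(-0.08, -0.165, 0.13, 45, 20) xyz [-0.0366  0.0322 -0.0993] w [ 0.4  0.1 -0.3]
(-0.15, -0.12, 0.13, 50, 0) xyz [-0.0726 -0.0336 -0.1353] w [-14.3   5.1  13.3]
(-0.155, 0, 0.12, 50, -5) xyz [-0.0544 -0.1484 -0.1033] w [-18.    5.   16.7]
(-0.14, 0.15, 0.1, 50, -5) xyz [-0.0228 -0.2847 -0.0439] w [-18.    5.   16.7]
(-0.09, 0.155, 0.03, 50, -5) xyz [-0.0376 -0.2728  0.0402] w [-18.    5.   16.7]
```

Call:
move_arm:
  deltas:
    - {"x": 0.0016,"y": 0.035,"z": -0.019,"wx": 0,"wy": 0,"wz": 0,"hand": 0}
    - {"x": -0.018,"y": 0.034,"z": -0.06,"wx": 0,"wy": 0,"wz": 0,"hand": 0}
    - {"x": -0.0366,"y": 0.032,"z": -0.1,"wx": 0,"wy": 0,"wz": 0,"hand": 0}
    - {"x": -0.0366,"y": 0.032,"z": -0.1,"wx": 0,"wy": 0,"wz": 0,"hand": 0}
    - {"x": -0.055,"y": 0,"z": -0.118,"wx": -7,"wy": 2.5,"wz": 6.5,"hand": 0}
    - {"x": -0.0726,"y": -0.034,"z": -0.135,"wx": -14.3,"wy": 5,"wz": 13.3,"hand": 0}
    - {"x": -0.0726,"y": -0.034,"z": -0.135,"wx": -14.3,"wy": 5,"wz": 13.3,"hand": 0}
    - {"x": -0.064,"y": -0.09,"z": -0.12,"wx": -18,"wy": 5,"wz": 16.7,"hand": 0}

```text
time: 12.98
tool_pos: [0.4664, -0.1365, 0.1291]
tool_rot: [-3.136, -0.88, -0.188]
contact_force: [1.6, -0.7, 0.4]
opening: 0.0001
```

Run:
```python
from h import *
fit()
go((-.155,0,.12,50,-5),(-.14,.15,.1,50,-5),(-.09,.155,.03,50,-5),(-.082,.153,.016,50,-5))
```

```text
fit 6 [ 0.6242 -0.0694  0.    ] moved 0.0068 yaw -0.1387
t 13.03 tray tip [-0.1474 -0.0842  0.1289] F tray [-2.6  1.4 -0.8] q [-0.7   0.3   2.51  2.41  0.61 -1.28]
(-0.155, 0, 0.12, 50, -5) xyz [-0.0144 -0.0838 -0.0027] w [-2.1 -0.4  1.3]
(-0.14, 0.15, 0.1, 50, -5) xyz [-0.0252 -0.2342  0.017 ] w [-2.1 -0.4  1.3]
(-0.09, 0.155, 0.03, 50, -5) xyz [-0.0475 -0.241   0.1   ] w [-2.1 -0.4  1.3]
(-0.082, 0.153, 0.016, 50, -5) xyz [-0.0531 -0.2392  0.1151] w [-2.1 -0.4  1.3]
```

Call:
move_arm:
  deltas:
    - {"x": -0.014,"y": -0.05,"z": -0.003,"wx": -2,"wy": 0,"wz": 1.3,"hand": 0}
    - {"x": -0.016,"y": -0.1,"z": 0,"wx": -2,"wy": 0,"wz": 1.3,"hand": 0}
    - {"x": -0.02,"y": -0.15,"z": 0.007,"wx": -2,"wy": 0,"wz": 1.3,"hand": 0}
    - {"x": -0.023,"y": -0.2,"z": 0.013,"wx": -2,"wy": 0,"wz": 1.3,"hand": 0}
    - {"x": -0.025,"y": -0.234,"z": 0.017,"wx": -2,"wy": 0,"wz": 1.3,"hand": 0}
    - {"x": -0.036,"y": -0.238,"z": 0.06,"wx": -2,"wy": 0,"wz": 1.3,"hand": 0}
    - {"x": -0.0475,"y": -0.24,"z": 0.1,"wx": -2,"wy": 0,"wz": 1.3,"hand": 0}
    - {"x": -0.0475,"y": -0.24,"z": 0.1,"wx": -2,"wy": 0,"wz": 1.3,"hand": 0}

```text
time: 14.02
tool_pos: [0.5568, 0.0926, 0.0271]
tool_rot: [3.137, -0.878, -0.214]
contact_force: [-0.1, -0.6, -0.5]
opening: 0.0008
```

Run:
```python
from h import *
fit()
go((-.085,.153,.0155,50,-5),(-.05,.153,.0155,50,-5),*[sd(p,1,-.05,-5)[:3]+(50,-5) for p in (0,15,30,45)])
```

```text
fit 6 [ 0.6243 -0.0693  0.    ] moved 0.0069 yaw -0.1404
t 14.07 tray tip [-0.09    0.1502  0.0286] F tray [ 0.2 -0.5 -0.1] q [ 0.21  0.69  2.28  3.65  0.73 -1.68]
(-0.085, 0.153, 0.0155, 50, -5) xyz [-0.0071 -0.0032  0.012 ] w [-0.3 -0.4  0.4]
(-0.05, 0.153, 0.0155, 50, -5) xyz [ 0.0152 -0.0059  0.0389] w [-0.3 -0.4  0.4]
(-0.05, np.float64(0.153), np.float64(0.016), 50, -5) xyz [ 0.0155 -0.0059  0.0386] w [-0.3 -0.4  0.4]
(-0.05, np.float64(0.1526), np.float64(0.0291), 50, -5) xyz [ 0.0257 -0.0055  0.0303] w [-0.3 -0.4  0.4]
(-0.05, np.float64(0.1488), np.float64(0.0417), 50, -5) xyz [ 0.0355 -0.0017  0.0225] w [-0.3 -0.4  0.4]
(-0.05, np.float64(0.1419), np.float64(0.0528), 50, -5) xyz [0.0444 0.0053 0.0158] w [-0.3 -0.4  0.4]
```

Call:
move_arm:
  deltas:
    - {"x": -0.007,"y": -0.003,"z": 0.012,"wx": 0,"wy": 0,"wz": 0,"hand": 0}
    - {"x": 0.004,"y": -0.0045,"z": 0.025,"wx": 0,"wy": 0,"wz": 0,"hand": 0}
    - {"x": 0.0152,"y": -0.006,"z": 0.0385,"wx": 0,"wy": 0,"wz": 0,"hand": 0}
    - {"x": 0.0152,"y": -0.006,"z": 0.0385,"wx": 0,"wy": 0,"wz": 0,"hand": 0}
    - {"x": 0.0205,"y": -0.006,"z": 0.034,"wx": 0,"wy": 0,"wz": 0,"hand": 0}
    - {"x": 0.0257,"y": -0.0055,"z": 0.0303,"wx": 0,"wy": 0,"wz": 0,"hand": 0}
    - {"x": 0.031,"y": -0.0035,"z": 0.026,"wx": 0,"wy": 0,"wz": 0,"hand": 0}
    - {"x": 0.0355,"y": -0.0017,"z": 0.0225,"wx": 0,"wy": 0,"wz": 0,"hand": 0}

```text
time: 15.08
tool_pos: [0.5953, 0.0849, 0.0436]
tool_rot: [3.139, -0.881, -0.217]
contact_force: [-1.6, 2.5, -1.3]
opening: 0.0004
```

Run:
```python
from h import *
fit()
go(*[sd(p,1,x,-5)[:3]+(50,-5) for p,x in ((30,-.05),(45,-.045),(55,-.04),(65,-.035))])
```

```text
fit 6 [ 0.6242 -0.0693  0.    ] moved 0.0069 yaw -0.141
t 15.12 tray tip [-0.05    0.1484  0.0443] F tray [-3.6  2.2 -0.4] q [ 0.17  0.66  2.19  3.67  0.62 -1.76]
(-0.05, np.float64(0.1488), np.float64(0.0417), 50, -5) xyz [-0.002  -0.0004  0.0016] w [-0.3 -0.5  0.4]
(-0.045, np.float64(0.1419), np.float64(0.0528), 50, -5) xyz [ 0.0101  0.0061 -0.0012] w [-0.3 -0.5  0.4]
(-0.04, np.float64(0.1358), np.float64(0.0591), 50, -5) xyz [ 0.0184  0.0118 -0.001 ] w [-0.3 -0.5  0.4]
(-0.035, np.float64(0.1287), np.float64(0.0642), 50, -5) xyz [0.0259 0.0185 0.0001] w [-0.3 -0.5  0.4]
```

Call:
move_arm:
  deltas:
    - {"x": 0.005,"y": 0.003,"z": -0.0006,"wx": 0,"wy": 0,"wz": 0,"hand": 0}
    - {"x": 0.0101,"y": 0.006,"z": -0.0012,"wx": 0,"wy": 0,"wz": 0,"hand": 0}
    - {"x": 0.0145,"y": 0.009,"z": -0.0012,"wx": 0,"wy": 0,"wz": 0,"hand": 0}
    - {"x": 0.0184,"y": 0.0118,"z": -0.001,"wx": 0,"wy": 0,"wz": 0,"hand": 0}
    - {"x": 0.022,"y": 0.015,"z": -0.0005,"wx": 0,"wy": 0,"wz": 0,"hand": 0}
    - {"x": 0.0259,"y": 0.0185,"z": 0,"wx": 0,"wy": 0,"wz": 0,"hand": 0}
    - {"x": 0.0259,"y": 0.0185,"z": 0,"wx": 0,"wy": 0,"wz": 0,"hand": 0}

```text
time: 16.0
tool_pos: [0.6082, 0.0625, 0.0637]
tool_rot: [3.139, -0.883, -0.219]
contact_force: [-1.2, 1.8, -0.3]
opening: 0.0006
```

Run:
```python
from h import *
fit();both("pics/b4.png")
go(*[w+(50,-5) for w in ((-.04,.15,.075),(0,.145,.085),(0,.13,.085),(0,.12,.085),(0,.112,.085),(0,.108,.085))])
```

```text
fit 6 [ 0.628  -0.0735  0.    ] moved 0.0095 yaw -0.2379
t 16.15 tray tip [-0.0515  0.1277  0.0634] F tray [-1.6  0.7  0.7] q [ 0.11  0.61  2.18  3.64  0.55 -1.79]
(-0.04, 0.15, 0.075, 50, -5) xyz [ 0.0165 -0.0221  0.0018] w [-4.6 -0.6  3.9]
(0, 0.145, 0.085, 50, -5) xyz [ 0.0496 -0.0164  0.0263] w [-4.6 -0.6  3.9]
(0, 0.13, 0.085, 50, -5) xyz [ 0.0494 -0.0014  0.0261] w [-4.6 -0.6  3.9]
(0, 0.12, 0.085, 50, -5) xyz [0.0493 0.0086 0.026 ] w [-4.6 -0.6  3.9]
(0, 0.112, 0.085, 50, -5) xyz [0.0492 0.0166 0.0259] w [-4.6 -0.6  3.9]
(0, 0.108, 0.085, 50, -5) xyz [0.0491 0.0206 0.0258] w [-4.6 -0.6  3.9]
```

View pics/b4.png

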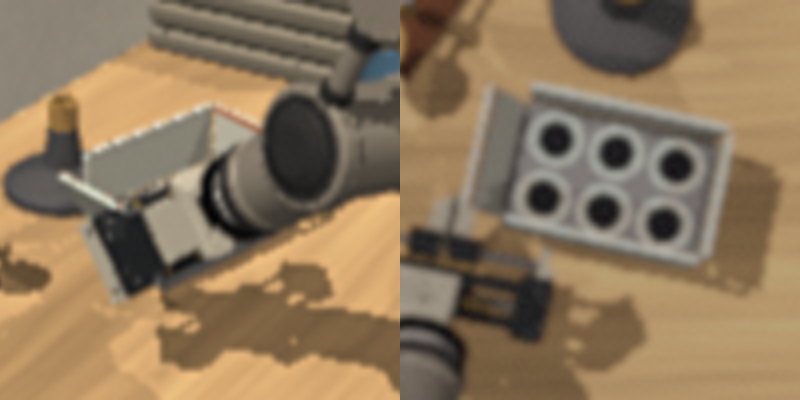

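The front and right flaps look upright and the left is at about 60°. The tray has yawed back by 0.1 rad and is 9.5 mm from its start. I'll push on the middle of the left flap.

Call:
move_arm:
  deltas:
    - {"x": 0.0165,"y": -0.022,"z": 0.002,"wx": -4.6,"wy": -0.6,"wz": 3.9,"hand": 0}
    - {"x": 0.0165,"y": -0.022,"z": 0.002,"wx": -4.6,"wy": -0.6,"wz": 3.9,"hand": 0}
    - {"x": 0.034,"y": -0.02,"z": 0.015,"wx": -4.6,"wy": -0.6,"wz": 3.9,"hand": 0}
    - {"x": 0.0496,"y": -0.0164,"z": 0.0263,"wx": -4.6,"wy": -0.6,"wz": 3.9,"hand": 0}
    - {"x": 0.0496,"y": -0.0164,"z": 0.0263,"wx": -4.6,"wy": -0.6,"wz": 3.9,"hand": 0}
    - {"x": 0.0494,"y": -0.0014,"z": 0.0261,"wx": -4.6,"wy": -0.6,"wz": 3.9,"hand": 0}
    - {"x": 0.0494,"y": 0.004,"z": 0.026,"wx": -4.6,"wy": -0.6,"wz": 3.9,"hand": 0}
    - {"x": 0.0493,"y": 0.0086,"z": 0.026,"wx": -4.6,"wy": -0.6,"wz": 3.9,"hand": 0}

```text
time: 17.15
tool_pos: [0.6557, 0.0435, 0.0846]
tool_rot: [3.14, -0.871, -0.324]
contact_force: [0.1, 1.6, 0.6]
opening: 0.0005
```

Run:
```python
from h import *
fit()
go(*[w+(50,-5) for w in ((0.005,.12,.085),(0.005,.112,.085),(0.005,.108,.085),(0.005,.104,.085))])
```

```text
fit 6 [ 0.6296 -0.0732  0.    ] moved 0.0111 yaw -0.2738
t 17.2 tray tip [-0.0064  0.119   0.0846] F tray [-0.9 -0.2 -0.2] q [ 0.1   0.6   2.02  3.99  0.44 -2.09]
(0.005, 0.12, 0.085, 50, -5) xyz [ 0.0076 -0.0016  0.0084] w [-1.5  0.1  1.4]
(0.005, 0.112, 0.085, 50, -5) xyz [0.0079 0.0064 0.0087] w [-1.5  0.1  1.4]
(0.005, 0.108, 0.085, 50, -5) xyz [0.008  0.0104 0.0089] w [-1.5  0.1  1.4]
(0.005, 0.104, 0.085, 50, -5) xyz [0.0081 0.0144 0.009 ] w [-1.5  0.1  1.4]
```

Call:
move_arm:
  deltas:
    - {"x": 0.0076,"y": -0.001,"z": 0.0084,"wx": 0,"wy": 0,"wz": 0,"hand": 0}
    - {"x": 0.0078,"y": 0.003,"z": 0.0086,"wx": 0,"wy": 0,"wz": 0,"hand": 0}
    - {"x": 0.0079,"y": 0.0064,"z": 0.0087,"wx": 0,"wy": 0,"wz": 0,"hand": 0}
    - {"x": 0.008,"y": 0.0085,"z": 0.0088,"wx": 0,"wy": 0,"wz": 0,"hand": 0}
    - {"x": 0.008,"y": 0.0104,"z": 0.0089,"wx": 0,"wy": 0,"wz": 0,"hand": 0}
    - {"x": 0.008,"y": 0.0124,"z": 0.009,"wx": 0,"wy": 0,"wz": 0,"hand": 0}
    - {"x": 0.008,"y": 0.0124,"z": 0.009,"wx": 0,"wy": 0,"wz": 0,"hand": 0}

```text
time: 18.08
tool_pos: [0.6636, 0.0284, 0.0853]
tool_rot: [3.141, -0.871, -0.323]
contact_force: [0.5, 3.8, 0.9]
opening: 0.0008
```

Run:
```python
from h import *
state();fit();state()
go(*[w+(50,0) for w in ((0.005,.104,.085),(0.005,.100,.085))])
```

```text
t 18.07 tray tip [0.0053 0.107  0.0853] F tray [-0.5  3.8  0.9] q [ 0.07  0.6   2.01  3.95  0.42 -2.07]
fit 4 [ 0.6292 -0.0736  0.    ] moved 0.0107 yaw -0.2676
t 18.12 tray tip [0.0062 0.1075 0.0853] F tray [0.5 4.1 1. ] q [ 0.07  0.6   2.01  3.95  0.42 -2.07]
t 18.12 tray tip [0.0062 0.1075 0.0853] F tray [0.5 4.1 1. ] q [ 0.07  0.6   2.01  3.95  0.42 -2.07]
(0.005, 0.104, 0.085, 50, 0) xyz [-0.0009  0.0036 -0.0006] w [ 2.5  0.1 -2. ]
(0.005, 0.1, 0.085, 50, 0) xyz [-0.0008  0.0076 -0.0004] w [ 2.5  0.1 -2. ]
```

Call:
move_arm:
  deltas:
    - {"x": 0,"y": 0.0012,"z": 0,"wx": 0,"wy": 0,"wz": 0,"hand": 0}
    - {"x": 0,"y": 0.0024,"z": 0,"wx": 0,"wy": 0,"wz": 0,"hand": 0}
    - {"x": 0,"y": 0.0036,"z": 0,"wx": 0,"wy": 0,"wz": 0,"hand": 0}
    - {"x": 0,"y": 0.0036,"z": 0,"wx": 0,"wy": 0,"wz": 0,"hand": 0}

```text
time: 18.62
tool_pos: [0.6626, 0.0253, 0.0853]
tool_rot: [3.141, -0.871, -0.322]
contact_force: [1.2, 4.9, 0.5]
opening: -0.0002
```

Run:
```python
from h import *
state();fit();state()
```

```text
t 18.62 tray tip [0.006  0.1042 0.0853] F tray [-0.1  5.   0.5] q [ 0.06  0.6   2.01  3.93  0.42 -2.06]
fit 4 [ 0.6283 -0.0767  0.    ] moved 0.0105 yaw -0.2583
t 18.68 tray tip [0.0071 0.1074 0.0853] F tray [-0.1  5.3  0.3] q [ 0.06  0.6   2.01  3.93  0.42 -2.06]
```

The tray slid 3 mm at a steady 5 N, so the left flap is also on its stop. I'll retreat outward and up, then check.

Call:
move_arm:
  deltas:
    - {"x": 0,"y": -0.015,"z": 0,"wx": 0,"wy": 0,"wz": 0,"hand": 0}
    - {"x": 0,"y": -0.035,"z": -0.005,"wx": 0,"wy": 0,"wz": 0,"hand": 0}
    - {"x": 0.01,"y": -0.05,"z": -0.05,"wx": 0,"wy": 0,"wz": 0,"hand": 0}
    - {"x": 0.02,"y": -0.06,"z": -0.1,"wx": 0,"wy": 0,"wz": 0,"hand": 0}
    - {"x": 0.02,"y": -0.08,"z": -0.15,"wx": 0,"wy": 0,"wz": 0,"hand": 0}
    - {"x": 0.01,"y": -0.13,"z": -0.18,"wx": 0,"wy": 0,"wz": 0,"hand": 0}
    - {"x": 0,"y": -0.18,"z": -0.2,"wx": 0,"wy": 0,"wz": 0,"hand": 0}
    - {"x": 0,"y": -0.18,"z": -0.2,"wx": 0,"wy": 0,"wz": 0,"hand": 0}

```text
time: 19.68
tool_pos: [0.5675, 0.1437, 0.1323]
tool_rot: [-3.059, -0.918, -0.327]
contact_force: [0.0, 0.0, 0.6]
opening: 0.0007
```

Run:
```python
from h import *
fit();state()
out=[]
for n in("side","top"):
    im=viewer.read_camera(n);u,v=[int(a) for a in pix(n,world((0,0,.06)))]
    im=im[:,:,::-1].copy();c=cv2.resize(im[v-30:v+30,u-40:u+40],None,fx=10,fy=10,interpolation=cv2.INTER_CUBIC)
    out.append(c[:, 100:700] if 0 else cv2.resize(c,(600,450))[:, 100:500] if 0 else cv2.resize(c,(400,300)))
    cv2.imwrite(f"pics/f_{n}.png",c)
cv2.imwrite("pics/f.png",np.hstack(out))
```

```text
fit 6 [ 0.6286 -0.0766  0.    ] moved 0.0107 yaw -0.2622
t 19.73 tray tip [-0.1167  0.1975  0.1316] F tray [-0.5  0.  -1.6] q [ 0.35  0.46  2.17  4.14  0.54 -2.06]
```

View pics/f.png

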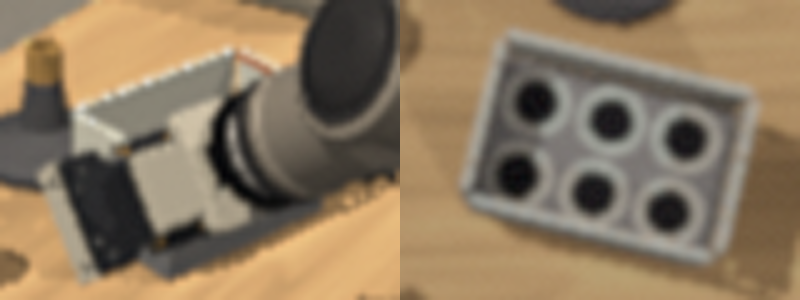

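The top view shows a closed box with white rims on all four sides, the left rim at x≈485 and the right at x≈735. I'll move the arm clear and check the rim positions numerically.

Run:
```python
from h import *
P=np.load("P.npy")
for w in [(-.13,.2,.13,50,0),(-.14,.2,.13,50,8),(-.16,.22,.2,50,8),(-.16,.22,.2,40,25)]:
    q=ik(w[:3],w[3],w[4],P);q[3]%=2*np.pi;print(w,q.round(2))
go((-.14,.2,.13,50,8),(-.16,.22,.2,50,8))
```

```text
(-0.13, 0.2, 0.13, 50, 0) [0.39 0.37 2.23 4.32 0.53]
(-0.14, 0.2, 0.13, 50, 8) [0.32 0.34 2.3  3.98 0.46]
(-0.16, 0.22, 0.2, 50, 8) [0.4  0.21 2.19 4.58 0.4 ]
(-0.16, 0.22, 0.2, 40, 25) [0.19 0.16 2.11 6.21 0.18]
t 19.82 tray tip [-0.1156  0.1968  0.1324] F tray [ 0.4 -0.6 -0.4] q [ 0.35  0.45  2.17  4.14  0.54 -2.06]
(-0.14, 0.2, 0.13, 50, 8) xyz [-0.0168 -0.0031 -0.0178] w [ 4.4 -2.9 -7.2]
(-0.16, 0.22, 0.2, 50, 8) xyz [ 0.0259 -0.0266 -0.0754] w [ 4.4 -2.9 -7.2]
```

Call:
move_arm:
  deltas:
    - {"x": -0.017,"y": -0.003,"z": -0.018,"wx": 4.4,"wy": -2.9,"wz": -7.2,"hand": 0}
    - {"x": -0.017,"y": -0.003,"z": -0.018,"wx": 4.4,"wy": -2.9,"wz": -7.2,"hand": 0}
    - {"x": -0.017,"y": -0.003,"z": -0.018,"wx": 4.4,"wy": -2.9,"wz": -7.2,"hand": 0}

```text
time: 20.2
tool_pos: [0.5462, 0.1521, 0.1311]
tool_rot: [-3.139, -0.876, -0.128]
contact_force: [0.2, 0.3, 0.7]
opening: 0.0005
```

Run:
```python
from h import *
from scipy.ndimage import map_coordinates
fit();s,_=state()
im=viewer.read_camera("top").astype(float).mean(2)
def prof(f,lo,hi,offs):
    g=np.arange(lo,hi,.0005);a=0
    for o in offs:
        uv=np.array([pix("top",world(f(v,o))) for v in g]);a=a+map_coordinates(im,[uv[:,1],uv[:,0]],order=1)
    a=a/len(offs);w=np.clip(a-np.percentile(a,60),0,None);return g[a.argmax()].round(4),(g*w).sum()/w.sum(),a[::4].round(0).astype(int)
o=np.linspace(-.035,.035,9)
print("left (y=.0875?)",prof(lambda v,x:(x,v,.105),.07,.105,o))
print("right",prof(lambda v,x:(x,v,.105),-.105,-.07,o))
o=np.linspace(-.06,.06,9)
print("front(-.0575?)",prof(lambda v,y:(v,y,.105),-.075,-.04,o))
print("back(.0525?)",prof(lambda v,y:(v,y,.105),.035,.07,o))
```

```text
fit 6 [ 0.6286 -0.0766  0.    ] moved 0.0107 yaw -0.2625
t 20.25 tray tip [-0.139   0.1997  0.1309] F tray [0.4 0.1 0.4] q [ 0.32  0.41  2.22  4.    0.45 -2.08]
left (y=.0875?) (np.float64(0.089), np.float64(0.08949440888081098), array([ 84,  86,  85,  83,  81,  89, 107, 128, 144, 152, 151, 144, 137,
       133, 131, 131, 131, 131]))
right (np.float64(-0.0875), np.float64(-0.08683708683720089), array([ 90,  90,  90,  91,  95, 104, 118, 135, 146, 148, 142, 128, 113,
       102,  98, 103, 112, 121]))
front(-.0575?) (np.float64(-0.057), np.float64(-0.05640652722619404), array([115, 106,  98,  93,  92,  99, 114, 134, 148, 155, 151, 140, 127,
       114, 103,  92,  83,  76]))
back(.0525?) (np.float64(0.058), np.float64(0.0592182135722156), array([127, 120, 107,  95,  87,  84,  86,  94, 107, 126, 143, 154, 156,
       151, 143, 136, 134, 133]))
```

```bash
python3 -c "
from cell import robot
print(robot.hand_in())"
```

```text
the job is handed in; nothing more can be done
None
```

I raised the front, right and left flaps in that order, each to its stop, and handed the job in at about 20 s. `hand_in()` reports no verdict.

- **Stops:** the wrist force rose at each stop (8.5 N front, 5.5 N right, 5 N left). The tray slid a few mm with the finger at that point.
- **Flap angles:** in the last top view the flap top edges lie within about 1.5 mm of fully upright. That is about 1.3° against the 2° allowed. The left edge read farthest out, at 89 mm against 87.5 mm expected, which is about the limit of what the camera can resolve.
- **Tray:** it ended about 11 mm from its start, with about 0.07 rad of yaw from pushing at the flap corners. I did not measure its tilt; the top view showed nothing wrong.
- **Bystanders:** I did not measure them at the end. The paths were planned to keep clear of them, and I saw no sign of contact.
- **Arm:** it stands clear of the tray with contact force near zero. One retreat brought joint 4 to its 4.14 rad limit; I backed it off to 4.00 before handing in.

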